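# Load two vials into the tilted feed magazine

### The job

Load the sample feeder's tilted clear tube: swing the red keeper right off the tube's mouth, slide in the white vial first and the amber vial with the blue cap after it, both cap up, so that they lie end to end at the bottom, then swing the keeper fully back over the mouth. Leave the amber vial with the black cap and everything else on the bench where it is.

Things in the scene. Friction and masses are not known exactly. Their poses are not given: they have to be found in the camera images.
- tube_seat (a point): centre of the floor of the clear tube's bore, where the first vial's foot comes to rest. The tube is fixed to a grey base plate (140 x 100 x 12) on the bench; it leans 30 degrees from vertical. Axes: z points up the bore to the mouth, y is level (across the tube), x points uphill (the lean is towards -x, the mouth overhangs on that side). Bore diameter 27, outer diameter 36, depth 134 from this floor to the rim
- tube_mouth (a point): centre of the tube's rim, 134 mm up the bore from the seat, same axes as tube_seat. The last 16 mm of the tube flare out from bore 27 to about 37 (outer 46), as a lead-in. Two vials end to end (124 mm) stand 10 mm below the rim. A vial let go in the bore slides down by itself. An aluminium rail runs along the underside (-x side) of the tube
- keeper_hinge (a point): on the axis of the keeper's hinge pin, 2 mm above the rim's level and 34 mm to the +y side of the tube's axis (same axes as tube_seat; the pin is parallel to the bore)
- keeper_knob (a point): middle of the keeper's upright black round knob: diameter 14, standing 28 tall on the red keeper plate, parallel to the bore; this point is 14 mm above the plate's upper face and 34 mm from the hinge axis; 14 mm of knob stand above it. The red plate is 4 thick, swings in the plane of the rim, and has a 34 diameter disc under the knob that covers the mouth
- keeper (a joint): angle of the keeper in rad: 0 = closed (disc over the mouth, at its stop), grows as it swings uphill (towards the tube's +x side, then on to +y), 2.3 = open stop, disc clear of the mouth on the +y side. Starts closed or nearly so; stays where it is left; takes about 1 N at the knob
- white_vial_mid (a point): centre, half-way up, of the white vial with blue cap: round, barrel diameter 24, 62 tall, the cap (diameter 22) is the top 14 mm. Stands upright on the bench; its z axis points from foot to cap. About 30 g
- amber_vial_mid (a point): centre, half-way up, of the amber (brown) vial with BLUE cap; same size as the white one, standing upright, z from foot to cap
- dark_vial_mid (a point): centre, half-way up, of the amber (brown) vial with BLACK cap; same size; not to be used, stays where it stands
- tape_mid (a point): centre of a black roll of tape, diameter 62, 19 tall, lying on the bench; bystander, stays where it is

How it is judged:
On the way, in this order (a step that is already met when the one before it is completed fails the run):
1. the keeper is swung off the mouth (value of joint keeper above 1.7 rad), for 0.1 s.
2. the white vial lies at the bottom of the tube, cap up (z of white_vial_mid in the frame of tube_seat between 0.02 and 0.037 m and x of white_vial_mid in the frame of tube_seat between -0.008 and 0.008 m and y of white_vial_mid in the frame of tube_seat between -0.008 and 0.008 m and angle between the z axis of white_vial_mid and the z axis of tube_seat, either way round below 0.2 rad and angle between white_vial_mid's own z axis and vertical below 0.9 rad), for 0.2 s.
3. the amber vial with the blue cap lies on the white one, cap up (z of amber_vial_mid in the frame of tube_seat between 0.085 and 0.099 m and x of amber_vial_mid in the frame of tube_seat between -0.008 and 0.008 m and y of amber_vial_mid in the frame of tube_seat between -0.008 and 0.008 m and angle between the z axis of amber_vial_mid and the z axis of tube_seat, either way round below 0.2 rad and angle between amber_vial_mid's own z axis and vertical below 0.9 rad), for 0.2 s.
4. the keeper is swung back over the mouth (value of joint keeper below 0.2 rad), for 0.2 s.
At the end, for the whole second after the job is handed in: Both vials are in the tube's bore, along it, cap up: the white one at the bottom (its foot within 6 mm of the floor), the amber blue-capped one resting on it (within 6 mm). The keeper is within 0.2 rad of its closed stop; the black-capped vial and the tape are within 30 mm of their starts (all of step 2 and all of step 3 and value of joint keeper below 0.2 rad and distance of each of dark_vial_mid, tape_mid from where it was at the start of the episode below 0.03 m); the robot touches nothing.
It fails at once if the black-capped vial is moved more than 30 mm (distance of dark_vial_mid from where it was at the start of the episode above 0.03 m).
It fails at once if the roll of tape is moved more than 30 mm (distance of tape_mid from where it was at the start of the episode above 0.03 m).
It also fails if it takes over 70 s, if anything falls off the work surface, if the arm or the gripper's body presses on something with over 40 N, if the wrist force passes 120 N, or if a joint passes its speed limit or range.

### The arm

A 6-joint arm with a two-finger parallel gripper is mounted at the origin on a cart in front of the work surface, level with it; the furniture and walls round the work are solid. World frame = base frame: x ahead of the robot, y to its left, z up, the work surface at z = 0. Lengths are in m, angles in rad, forces in N, time in s.
With the tool pointing down it reaches from about 0.25 to 0.775 m from the base axis. Payload 4 kg.
Tool frame: the origin (TCP) lies at the centre of the arm's flange, where the gripper is bolted on; the fingertips stand ahead of it and the grasp point (between the pads) lies 180 mm ahead of it (robot.tcp_to_tips is the z of the fingertips in the tool frame, in m); z points along the fingers, y is the direction in which the jaws open and shut (so a half turn about z gives the same grasp; the last joint's range is limited). The gripper opens to 94 mm and grips with 3 to 60 N. Pads are 16 mm wide; open, the fingers measure 119 mm over their backs; the gripper's body (75 mm by 177 mm) begins 78 mm behind the grasp point.
Start: joints at [-1.247, 0.087, 1.371, -0, 1.684, -0.103], TCP at [0.228, -0.501, 0.405] pointing down, gripper open.
Joint ranges: [-3.1, 3.1], [-0.76, 2.03], [0.27, 2.55], [-1.08, 4.22], [0.17, 2.65], [-2.57, 2.57]. Speed limits (rad/s): [2.79, 2.79, 3.14, 3.14, 3.14, 3.14].

### API

Orientations are given as [roll, pitch, yaw] about the fixed x, y, z axes, in that order (R = Rz(yaw) Ry(pitch) Rx(roll)).
In Python, from bench import robot gives the robot as it stands.
- The arm moves only by the tool move_arm, never from a script. Its argument "increments" is a list that holds one entry, the list of rows, each a list of 7 numbers: the opening, from 0 (shut) to 1 (fully open), then the shift along the tool's x, y, z as a fraction of full scale, then the turn, a rotation vector about the tool's x, y, z as a fraction of full scale. In form: [[[jaw, dx, dy, dz, rx, ry, rz], ...]]. A call has 1 to 8 rows; each row is the pose to reach, as a shift and turn from the pose commanded when the call began, along the tool's axes at that moment; what a row does not reach only later rows make up. Full scale, the value 1, is 0.1 m for a shift and pi/2 rad for a turn. A row lasts 1/12 s, in which the tool goes at most 41.7 mm and 7.16 degrees, less where a joint would pass 70% of its speed; a pose out of reach is approached as far as the arm can. A call with a number of a shift or a turn outside -1 to 1 is refused whole. A call with a gripper value outside its range is refused whole. The fingers move at their own pace and stop on an object; the grip force is fixed at half the most. Time passes only in rows, so rows that repeat a pose let the fingers close. It gives the time, the measured TCP pose, the force and the opening at its end, in the units of the state.
- robot.get_obs(): the state, without advancing time (a new reading comes with each control period).
- robot.snapshot(name): name is "scene" or "top" or "wrist"; returns (picture, depth): 480x640x3 uint8, red, green, blue; 480x640 float32, m along the optical axis (not along the pixel's ray), 0 where there is no reading.
- robot.camera_params(name): a dict with "mtx" (3x3 intrinsics, pixels), "R" (3x3) and "t" (3): a world point X has camera coordinates R X + t. Camera axes: x right, y down, z forward; pixel columns grow to the right and rows downward; lengths in m; the calibration is good to about 2 mm. A picture is of the moment at which its call begins: read the wrist's pose just before it. camera_params takes no time and is no camera call; for the wrist camera it gives the pose at the moment of the call.
- robot.close_job(): hands the job in, once; it reports no verdict.
The state is a dict: "time": time; "joint_positions": joint angles; "qvel": joint speeds; "joint_torque": joint torques, N m; "tool_pos": TCP position; "ee_rot": TCP orientation; "wrist_force": force on the tool from outside, world axes, zero at the start; "wrist_torque": the same for the moment, N m; "width": finger opening in m.
Only numpy, scipy, OpenCV 4.12 (cv2) and the standard library are available. Lean on these libraries where they do the work, as an engineer would, in place of code of your own. Each camera call takes 0.05 s, during which the arm holds its last target.

## Working session

There is one attempt and no reset: what is moved stays moved. The work goes in short steps, Python scripts to look and compute and a tool call to move; the robot and the scene stay as the last step left them, time stands still between calls to the robot, and variables do not carry over. Pictures are saved under pics/ and viewed, and the job is handed in when it is done.

Besides the shell and the picture viewer there is one more tool, called after "Emit:" as name([rows], argument=value, ...), one row to a line, values as JSON. move_arm: Moves the arm, as the interface text tells. Its arguments: {"type":"object","properties":{"increments":{"type":"array","items":{"type":"array","items":{"type":"array","items":{"type":"number","minimum":-1,"maximum":1}}}}},"required":["increments"]}

```bash
ls; mkdir -p pics
python3 - <<'E'
from bench import robot
import cv2
for n in ["scene","top","wrist"]:
    im,d=robot.snapshot(n); cv2.imwrite(f"pics/{n}0.png",im[:,:,::-1])
    import numpy as np; np.save(f"pics/{n}0d.npy",d)
    p=robot.camera_params(n); print(n,p)
print(robot.get_obs(), robot.tcp_to_tips)
E
```

```text
pics
scene {'mtx': array([[460.85925919,   0.        , 323.92136155],
       [  0.        , 460.85925919, 237.92933524],
       [  0.        ,   0.        ,   1.        ]]), 'R': array([[-0.69806562, -0.71580861, -0.01795608],
       [-0.33306357,  0.34680263, -0.87681047],
       [ 0.6338557 , -0.60609073, -0.48050077]]), 't': array([0.51347907, 0.21589035, 0.81443927])}
top {'mtx': array([[449.59317104,   0.        , 321.83377596],
       [  0.        , 449.59317104, 239.06462278],
       [  0.        ,   0.        ,   1.        ]]), 'R': array([[-0.01842744, -0.99902826, -0.04003693],
       [-0.98492919,  0.02502588, -0.17113797],
       [ 0.17197363,  0.03627991, -0.98443326]]), 't': array([0.25163987, 0.49449867, 0.87777299])}
wrist {'mtx': array([[395.0298106 ,   0.        , 318.37506831],
       [  0.        , 395.0298106 , 240.14644308],
       [  0.        ,   0.        ,   1.        ]]), 'R': array([[ 0.41483829, -0.9098941 , -0.00138577],
       [-0.87353724, -0.3986878 ,  0.2792503 ],
       [-0.25464069, -0.1146332 , -0.96021734]]), 't': array([-0.54986185, -0.02990549,  0.39209597])}
{'time': 0.15, 'joint_positions': array([-1.24708680e+00,  8.77958959e-02,  1.37188474e+00, -1.73717837e-05,
        1.68360079e+00, -1.03098955e-01]), 'qvel': array([ 0.0011192 , -0.00392019, -0.00450328, -0.00251455,  0.00200164,
        0.00019015]), 'joint_torque': array([ 9.36655961e-04, -3.40642226e+01, -3.02792823e+01,  7.18996860e-02,
        3.05781572e-02, -1.37552447e-04]), 'tool_pos': array([ 0.22765004, -0.50058527,  0.40377828]), 'ee_rot': array([-3.13991107e+00, -1.56629648e-04,  4.26806412e-01]), 'wrist_force': array([ 0.9642542 ,  0.20191096, -0.05563089]), 'wrist_torque': array([-0.01424418,  0.01006639,  0.02448907]), 'width': 0.09415775355454205} 0.1992
```

View pics/scene0.png

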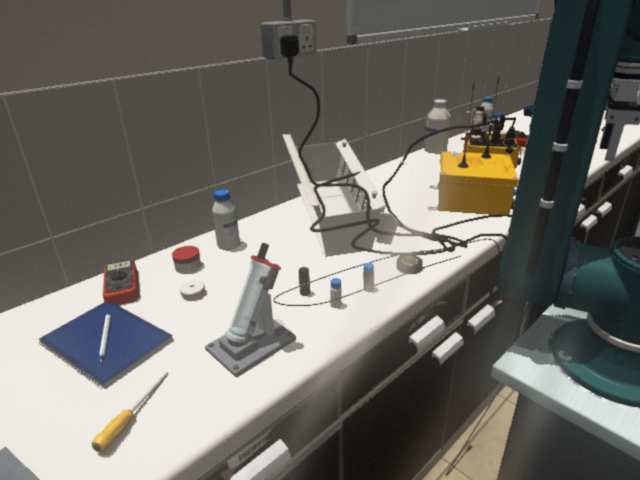

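View pics/top0.png

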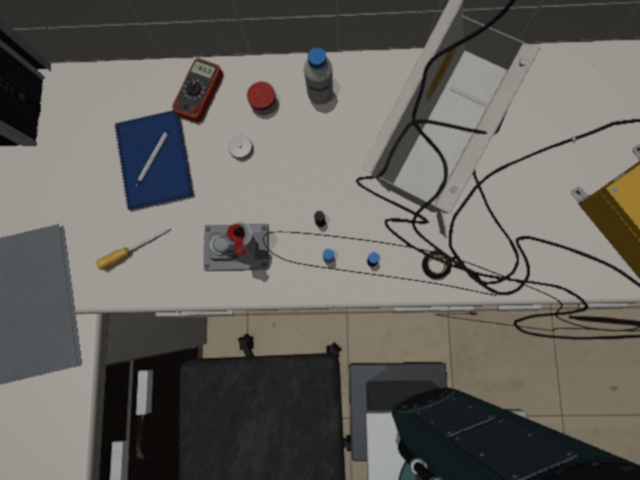

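View pics/wrist0.png

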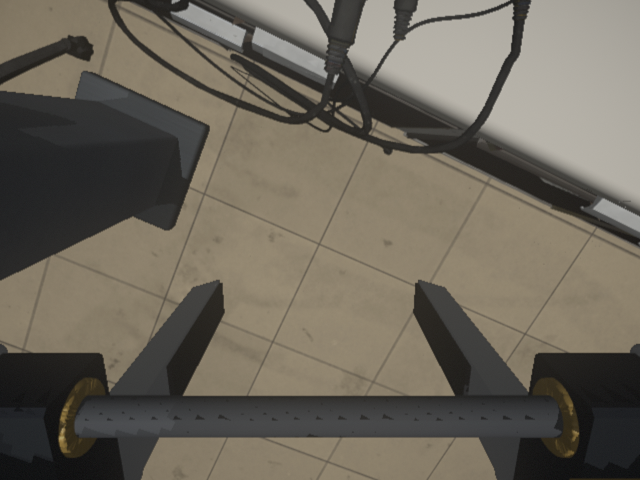

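Run:
```python
import cv2,numpy as np
a=cv2.imread("pics/scene0.png")[230:380,190:440]; b=cv2.imread("pics/top0.png")[190:310,190:460]
cv2.imwrite("pics/c1.png",cv2.resize(a,None,fx=3,fy=3,interpolation=cv2.INTER_CUBIC)); cv2.imwrite("pics/c2.png",cv2.resize(b,None,fx=2.9,fy=2.9,interpolation=cv2.INTER_CUBIC))
```

```text
(no output)
```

View pics/c1.png

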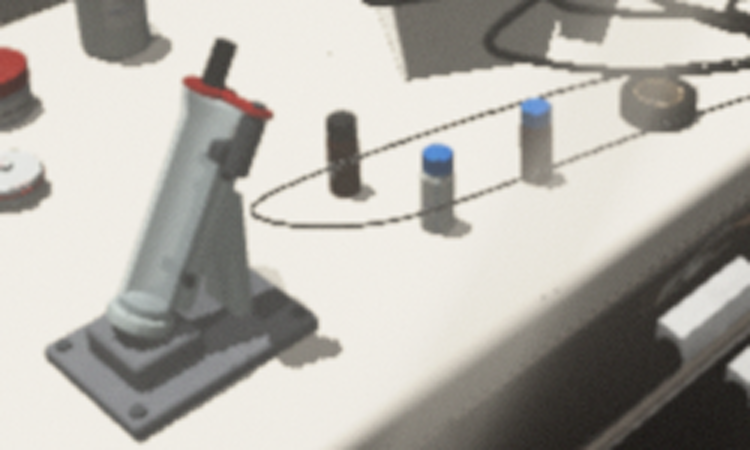

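View pics/c2.png

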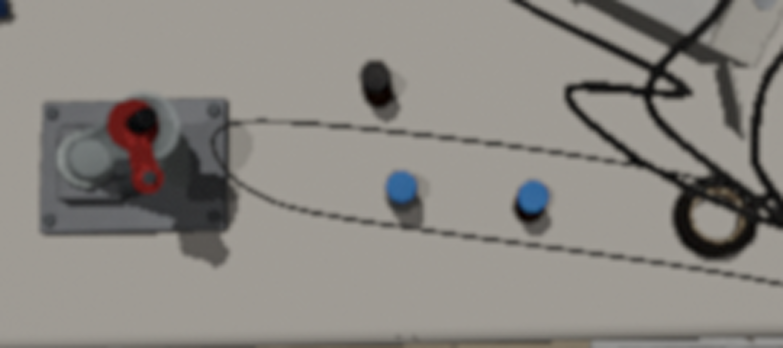

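```bash
cat > h.py <<'E'
import numpy as np,cv2
from scipy.spatial.transform import Rotation as Ro
def ray(p,u,v):
    d=np.linalg.inv(p['mtx'])@[u,v,1]; return -p['R'].T@p['t'], p['R'].T@d
def onz(p,u,v,z):
    o,d=ray(p,u,v); return o+d*(z-o[2])/d[2]
def dep(p,u,v,D): o,d=ray(p,u,v); return o+d*D
def proj(p,X):
    c=p['R']@np.asarray(X)+p['t']; q=p['mtx']@c; return q[:2]/q[2]
def blobs(img_bgr,name,amin=15):
    h=cv2.cvtColor(img_bgr,cv2.COLOR_BGR2HSV)
    H,S,V=h[...,0].astype(int),h[...,1],h[...,2]
    m={'blue':(H>100)&(H<125)&(S>110)&(V>70),'red':((H<8)|(H>172))&(S>130)&(V>60),'dark':(V<60)}[name].astype(np.uint8)
    n,l,s,c=cv2.connectedComponentsWithStats(m)
    return [(c[i].round(1).tolist(),s[i].tolist()) for i in range(1,n) if s[i,4]>=amin],l
E
python3 - <<'E'
from h import *
from bench import robot
for n in ['top','scene']:
    im=cv2.imread(f"pics/{n}0.png"); d=np.load(f"pics/{n}0d.npy"); p=robot.camera_params(n)
    for col in ['blue','red','dark']:
        b,l=blobs(im,col)
        for c,s in b:
            if s[4]>1500: continue
            u,v=c; D=d[int(round(v)),int(round(u))]
            print(n,col,c,s,'dep',dep(p,u,v,D).round(4),'z62',onz(p,u,v,.062).round(4))
p=robot.camera_params('top');d=np.load("pics/top0d.npy")
for c in [(41,102),(226,98),(228,234),(42,233)]:
    u,v=190+c[0]/2.9,190+c[1]/2.9
    print(c,onz(p,u,v,.012).round(4))
E
```

```text
top blue [316.4, 55.6] [308, 47, 18, 18, 256] dep [0.8483 0.2409 0.1507] z62 [0.904  0.2446 0.062 ]
top blue [328.0, 254.5] [324, 250, 9, 10, 80] dep [0.4654 0.2284 0.0628] z62 [0.4655 0.2284 0.062 ]
top blue [373.4, 257.7] [369, 253, 10, 10, 84] dep [0.4569 0.1376 0.0624] z62 [0.4569 0.1376 0.062 ]
top red [200.1, 98.4] [173, 66, 48, 52, 291] dep [0.8297 0.5085 0.0315] z62 [0.8136 0.4986 0.062 ]
top red [260.7, 95.0] [248, 82, 27, 26, 546] dep [0.8278 0.3703 0.0404] z62 [0.8163 0.3664 0.062 ]
top red [176.9, 102.6] [175, 101, 5, 4, 19] dep [0.8198 0.5596 0.0349] z62 [0.8058 0.5492 0.062 ]
top red [192.9, 108.4] [191, 106, 5, 5, 20] dep [0.8034 0.5221 0.0373] z62 [0.791  0.5137 0.062 ]
top red [236.1, 240.1] [227, 225, 19, 32, 263] dep [0.4801 0.3896 0.1728] z62 [0.4997 0.4154 0.062 ]
top dark [318.9, 65.6] [309, 60, 19, 10, 95] dep [0.8312 0.2366 0.1431] z62 [0.88   0.2395 0.062 ]
top dark [202.5, 104.2] [173, 71, 50, 72, 398] dep [0.8147 0.5022 0.0331] z62 [0.7999 0.4929 0.062 ]
top dark [192.6, 92.1] [175, 72, 36, 41, 710] dep [0.8417 0.5235 0.0386] z62 [0.829  0.5155 0.062 ]
top 
[... 4227 characters left out ...]
.0428] z62 [ 0.3643 -0.0782  0.062 ]
scene dark [119.5, 277.5] [113, 274, 13, 6, 33] dep [0.8365 0.5254 0.0375] z62 [0.7957 0.5369 0.062 ]
scene dark [608.9, 395.2] [576, 379, 64, 28, 230] dep [-0.0208  0.1026  0.0087] z62 [-0.0268  0.1653  0.062 ]
scene dark [330.5, 418.4] [320, 408, 19, 23, 154] dep [ 0.3804  0.3323 -0.1888] z62 [0.2302 0.4785 0.062 ]
scene dark [258.4, 451.4] [237, 437, 40, 32, 101] dep [ 0.3774  0.5112 -0.1178] z62 [0.2597 0.5811 0.062 ]
scene dark [218.0, 477.1] [213, 473, 10, 7, 26] dep [ 0.3806  0.5899 -0.1094] z62 [0.2663 0.6381 0.062 ]
(41, 102) [0.5433 0.4975 0.012 ]
(226, 98) [0.5426 0.3581 0.012 ]
(228, 234) [0.4409 0.3564 0.012 ]
(42, 233) [0.4447 0.4941 0.012 ]
```

```bash
cat >> h.py <<'E'
def cur():
    from bench import robot
    o=robot.get_obs(); return np.array(o['tool_pos']),Ro.from_euler('xyz',o['ee_rot']),o
def inc(p0,R0,p1,R1):
    d=R0.inv().apply(np.asarray(p1)-p0)/.1
    r=(R0.inv()*R1).as_rotvec()/(np.pi/2)
    return np.r_[d,r].round(3).tolist()
def step(p1,R1):
    p0,R0,o=cur(); v=inc(p0,R0,p1,R1); s=max(1,np.abs(v[:3]).max()); 
    n=max(np.linalg.norm(v[:3])*100/41.7,np.linalg.norm(v[3:])*90/7.16)
    print('t',round(o['time'],2),'pos',p0.round(4),'rpy',np.round(o['ee_rot'],3),'inc',v,'scale',s.round(2),'rows',n.round(1))
def down(yaw): return Ro.from_euler('xyz',[np.pi,0,yaw])
E
python3 - <<'E'
from h import *
step([.36,-.15,.47],down(1.0))
step([.47,.22,.47],down(1.571))
E
```

```text
t 0.15 pos [ 0.2277 -0.5006  0.4038] rpy [-3.14  -0.     0.427] inc [2.656, -2.645, -0.657, -0.001, -0.0, -0.365] scale 2.66 rows 9.1
t 0.15 pos [ 0.2277 -0.5006  0.4038] rpy [-3.14  -0.     0.427] inc [5.189, -5.557, -0.652, -0.001, -0.001, -0.728] scale 5.56 rows 18.3
```

Emit:
move_arm([
  [[1,1,-1,-0.5,0,0,-0.15],[1,1,-1,-0.5,0,0,-0.15],[1,1,-1,-0.5,0,0,-0.15],[1,1,-1,-0.5,0,0,-0.15]],
])

```text
time: 0.48
tool_pos: [0.2779, -0.3656, 0.4561]
ee_rot: [3.14, -0.001, 0.664]
wrist_force: [0.8, -0.7, 1.0]
width: 0.094
```

Emit:
move_arm([
  [[1,1,-0.8,-0.15,0,0,-0.2],[1,1,-0.8,-0.15,0,0,-0.2],[1,1,-0.8,-0.15,0,0,-0.2],[1,1,-0.8,-0.15,0,0,-0.2]],
])

```text
time: 0.82
tool_pos: [0.3074, -0.2389, 0.4714]
ee_rot: [3.139, -0.002, 0.985]
wrist_force: [0.6, -0.2, -0.1]
width: 0.0939
```

Emit:
move_arm([
  [[1,1,-0.4,0,0,0,-0.2],[1,1,-0.4,0,0,0,-0.2],[1,1,-0.4,0,0,0,-0.2]],
])

```text
time: 1.07
tool_pos: [0.3297, -0.1363, 0.4696]
ee_rot: [3.141, -0.001, 1.296]
wrist_force: [0.3, 0.1, 0.8]
width: 0.0938
```

Run:
```python
from h import *
step([.47,.22,.47],down(1.571))
```

```text
t 1.07 pos [ 0.3297 -0.1363  0.4696] rpy [ 3.141e+00 -1.000e-03  1.296e+00] inc [3.81, 0.385, 0.0, 0.0, -0.001, -0.175] scale 3.81 rows 9.2
```

Emit:
move_arm([
  [[1,1,0.1,0,0,0,-0.17],[1,1,0.1,0,0,0,-0.17],[1,1,0.1,0,0,0,-0.17]],
])

```text
time: 1.32
tool_pos: [0.3676, -0.042, 0.4695]
ee_rot: [3.141, -0.001, 1.566]
wrist_force: [-1.1, 0.2, 0.8]
width: 0.094
```

Emit:
move_arm([
  [[1,1,0.3,0,0,0,0],[1,1,0.3,0,0,0,0],[1,1,0.3,0,0,0,0]],
])

```text
time: 1.57
tool_pos: [0.3989, 0.0573, 0.4691]
ee_rot: [-3.141, -0.001, 1.56]
wrist_force: [-0.0, -0.7, 0.4]
width: 0.0941
```

Emit:
move_arm([
  [[1,1,0.4,0,0,0,0],[1,1,0.4,0,0,0,0],[1,1,0.4,0,0,0,0]],
])

```text
time: 1.82
tool_pos: [0.4406, 0.1568, 0.4687]
ee_rot: [-3.141, -0.001, 1.559]
wrist_force: [-0.0, -0.7, 0.0]
width: 0.0944
```

Emit:
move_arm([
  [[1,1,0.3,0,0,0,0],[1,1,0.3,0,0,0,0],[1,1,0.3,0,0,0,0],[1,1,0.3,0,0,0,0]],
])

```text
time: 2.15
tool_pos: [0.4721, 0.2569, 0.4675]
ee_rot: [-3.139, 0.0, 1.562]
wrist_force: [-0.4, -1.2, -0.7]
width: 0.0942
```

Run:
```python
from h import *
from bench import robot
import pickle
print(cur())
p=robot.camera_params('wrist'); im,d=robot.snapshot('wrist'); pickle.dump((p,im,d),open('pics/w1.pkl','wb'))
cv2.imwrite('pics/w1.png',im[:,:,::-1])
```

```text
(array([0.4721057 , 0.25687998, 0.46745814]), Rotation.from_matrix(array([[ 9.11952738e-03,  9.99954573e-01, -2.77242101e-03],
                            [ 9.99958411e-01, -9.11978184e-03, -7.91554092e-05],
                            [-1.04435688e-04, -2.77158385e-03, -9.99996154e-01]])), {'time': 2.15, 'joint_positions': array([3.92529948e-01, 5.64439819e-02, 1.28020634e+00, 1.01572159e-03,
       1.80753406e+00, 4.01886687e-01]), 'qvel': array([-0.05459379, -0.05638896,  0.04425808, -0.04444351,  0.04112206,
       -0.04376901]), 'joint_torque': array([  1.13294642, -33.04132819, -31.38573289,   0.2903672 ,
        -0.13622745,   0.22516626]), 'tool_pos': array([0.4721057 , 0.25687998, 0.46745814]), 'ee_rot': array([-3.13882107e+00,  1.04435688e-04,  1.56167667e+00]), 'wrist_force': array([-0.42659661, -1.16722384, -0.68625538]), 'wrist_torque': array([-0.11051623, -0.02270362,  0.01755825]), 'width': 0.09421896334143601})
```

View pics/w1.png

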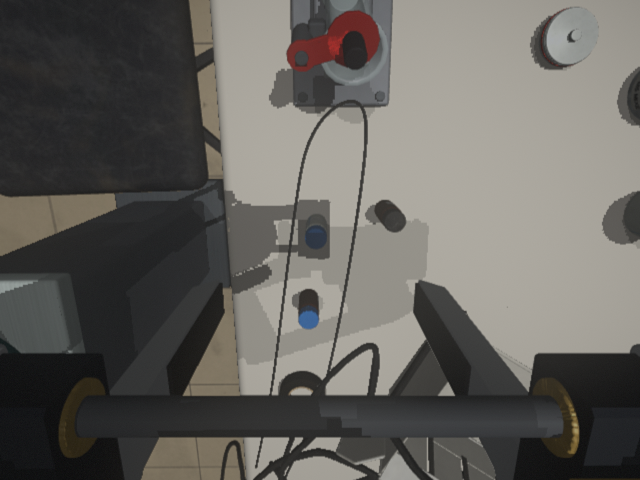

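Emit:
move_arm([
  [[1,1,0,0.3,0,0,0],[1,1,0,0.3,0,0,0],[1,1,0,0.3,0,0,0],[1,1,0,0.3,0,0,0],[1,1,0,0.3,0,0,0]],
])

```text
time: 2.62
tool_pos: [0.4724, 0.3529, 0.4388]
ee_rot: [-3.14, 0.002, 1.558]
wrist_force: [-1.0, -0.7, -0.3]
width: 0.0939
```

Run:
```python
from h import *
from bench import robot
import pickle
p,im,d=pickle.load(open('pics/w1.pkl','rb'))
print('body px',im[225:232,316],im[295,309],im[300,312], im[215,316])
p=robot.camera_params('wrist'); im,d=robot.snapshot('wrist'); pickle.dump((p,im,d),open('pics/w2.pkl','wb'))
cv2.imwrite('pics/w2.png',im[:,:,::-1])
```

```text
body px [[60 66 72]
 [49 56 67]
 [47 54 68]
 [48 58 74]
 [51 64 84]
 [51 64 87]
 [49 63 86]] [52 48 45] [54 50 46] [73 73 70]
```

View pics/w2.png

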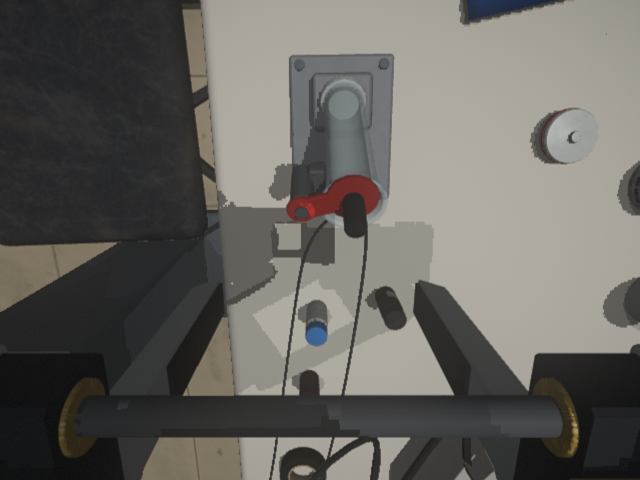

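```bash
cat > k.py <<'E'
from h import *
import pickle,sys
p,im,d=pickle.load(open(sys.argv[1],'rb'))
bgr=im[:,:,::-1].copy()
b,l=blobs(bgr,'red',80); print(b)
i=int(sys.argv[2]) if len(sys.argv)>2 else None
hs=cv2.cvtColor(bgr,cv2.COLOR_BGR2HSV)
H,S,V=[hs[...,k].astype(int) for k in range(3)]
m=((H<8)|(H>172))&(S>130)&(V>60); m[260:]=0; m[:,420:]=0; m[:,:250]=0
m=m.astype(np.uint8); n,l,s,c=cv2.connectedComponentsWithStats(m); k=1+np.argmax(s[1:,4]); m=(l==k)
vv,uu=np.nonzero(cv2.erode(m.astype(np.uint8),np.ones((3,3))))
P=np.array([dep(p,u,v,d[v,u]) for u,v in zip(uu,vv)])
ok=d[vv,uu]>0; P=P[ok]
for _ in range(5):
    A=np.c_[P[:,:2],np.ones(len(P))]; w,*_=np.linalg.lstsq(A,P[:,2],rcond=None); r=P[:,2]-A@w; P=P[np.abs(r)<max(.002,2*r.std())]
nrm=np.array([-w[0],-w[1],1]);nrm/=np.linalg.norm(nrm); print('normal',nrm,'tilt',np.degrees(np.arccos(nrm[2])),'res',r.std(),len(P),'az',np.degrees(np.arctan2(nrm[1],nrm[0])))
# plate corners
E
python3 k.py pics/w2.pkl; python3 k.py pics/w1.pkl
python3 - <<'E'
from h import *
import pickle
p,im,d=pickle.load(open('pics/w2.pkl','rb'))
cv2.imwrite('pics/w2c.png',cv2.resize(im[40:260,250:420,::-1],None,fx=2.7*1,fy=2.7,interpolation=cv2.INTER_CUBIC))
E
```

```text
[([335.9, 197.1], [287, 176, 93, 45, 1869])]
normal [-0.00383189 -0.49229454  0.87042025] tilt 29.492488331509968 res 0.0006446476328936562 1482 az -90.44596574383397
[([336.0, 39.7], [287, 11, 92, 60, 2369])]
normal [-0.00118384 -0.49883049  0.86669876] tilt 29.922748665339594 res 0.0007738428594106087 1895 az -90.13597610008883
```

View pics/w2c.png

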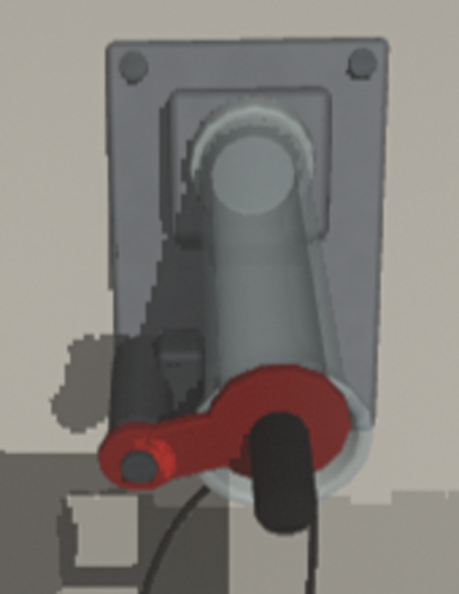

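```bash
cat >> k.py <<'E'
print('plane pt',P.mean(0))
az=np.radians(-90.3)
zt=np.array([np.cos(az)*.5,np.sin(az)*.5,np.cos(np.pi/6)]); 
xt=np.array([-np.cos(az)*zt[2],-np.sin(az)*zt[2],.5]); yt=np.cross(zt,xt)
o=P.mean(0); h=zt@o
cs,_=cv2.findContours(m.astype(np.uint8),cv2.RETR_EXTERNAL,cv2.CHAIN_APPROX_NONE)
C=max(cs,key=len)[:,0]
def onp(u,v,h=h):
    q,r=ray(p,u,v); return q+r*(h-zt@q)/(zt@r)
def T(X): X=np.atleast_2d(X)-o; return np.c_[X@xt,X@yt]*1000
Q=T(np.array([onp(u,v) for u,v in C]))
# rasterise rectified mask picture
img=np.zeros((500,600),np.uint8); 
cv2.polylines(img,[np.c_[Q[:,1]*6+300,Q[:,0]*6+250].astype(np.int32)],True,255,1); cv2.imwrite('pics/rect.png',img)
from scipy.optimize import least_squares
def circ(S,r0=None):
    f=lambda a: np.hypot(S[:,0]-a[0],S[:,1]-a[1])-(r0 or a[2])
    return least_squares(f,[S[:,0].mean(),S[:,1].mean(),10],loss='soft_l1',f_scale=.5)
print('y range',Q.min(0),Q.max(0))
np.save('pics/Q.npy',Q)
E
python3 k.py pics/w2.pkl
```

```text
[([335.9, 197.1], [287, 176, 93, 45, 1869])]
normal [-0.00383189 -0.49229454  0.87042025] tilt 29.492488331509968 res 0.0006446476328936562 1482 az -90.44596574383397
plane pt [0.48408934 0.39054783 0.17539479]
y range [-19.90093821 -26.21382164] [15.78517389 31.89475589]
```

View pics/rect.png

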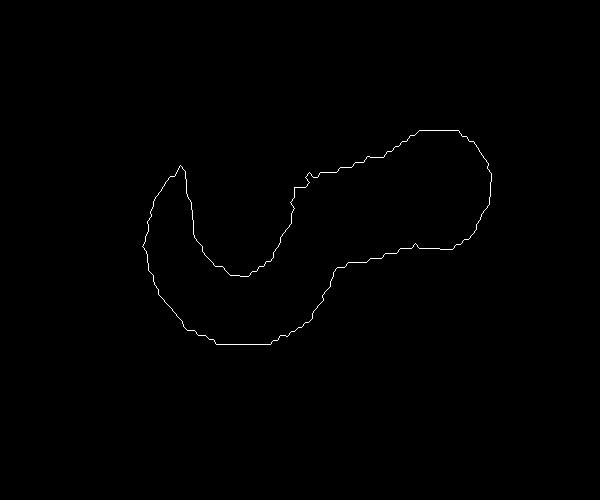

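```bash
cat >> k.py <<'E'
S=Q[(Q[:,0]>-8)&(Q[:,1]<6)&(((Q[:,0]>0)&(np.hypot(Q[:,0]+1.2,Q[:,1]+9.2)>14))|(Q[:,1]<-23))]
a=circ(S,17); print('disc r17',a.x[:2],'free',circ(S).x,len(S), np.abs(a.fun).max())
S2=Q[Q[:,1]>24]; print('hinge end',circ(S2).x)
for c in [(373,440),(365,415),(368,460),(345,483),(260,505),(230,495),(325,497)]:
    print(c,T(onp(250+c[0]/2.7,40+c[1]/2.7,h-.004)).round(1))
print('axes o',o,'xt',xt,'yt',yt,'zt',zt)
for c in [(107,42),(388,38),(377,430)]:
    print(onz(p,250+c[0]/2.7,40+c[1]/2.7,.012))
E
python3 k.py pics/w2.pkl
```

```text
[([335.9, 197.1], [287, 176, 93, 45, 1869])]
normal [-0.00383189 -0.49229454  0.87042025] tilt 29.492488331509968 res 0.0006446476328936562 1482 az -90.44596574383397
plane pt [0.48408934 0.39054783 0.17539479]
y range [-19.90093821 -26.21382164] [15.78517389 31.89475589]
disc r17 [-1.28154768 -8.98952288] free [-0.17237791 -9.56678436 16.01105886] 72 1.5844557401687496
hinge end [-10.27145423  21.20021006  10.6475378 ]
(373, 440) [[ -9.  -33.4]]
(365, 415) [[ -1.3 -30.6]]
(368, 460) [[-15.5 -33. ]]
(345, 483) [[-23.1 -28.2]]
(260, 505) [[-30.6  -7.4]]
(230, 495) [[-27.    0.3]]
(325, 497) [[-27.9 -23.6]]
axes o [0.48408934 0.39054783 0.17539479] xt [0.00453448 0.86601353 0.5       ] yt [-0.99998629  0.00523596  0.        ] zt [-0.00261798 -0.49999315  0.8660254 ]
[0.44651907 0.49630217 0.012     ]
[0.54467382 0.49635966 0.012     ]
[0.54617456 0.35788309 0.012     ]
```

```bash
cat >> h.py <<'E'
xt=np.array([0,np.cos(np.pi/6),.5]); yt=np.array([-1.,0,0]); zt=np.array([0,-.5,np.cos(np.pi/6)])
M=np.array([.4945,.3843,.1672]); Hg=M+.034*yt
def kp(th,hh,r=.034):  # tool pose with tips hh above the rim, at knob angle th
    rad=np.sin(th)*xt-np.cos(th)*yt; tan=np.cos(th)*xt+np.sin(th)*yt
    return Hg+r*rad+(hh+.1992)*zt, Ro.from_matrix(np.c_[rad,-tan,-zt])
E
python3 - <<'E'
from h import *
step(*kp(.27,.09))
E
```

```text
t 2.67 pos [0.4725 0.3523 0.4398] rpy [3.141e+00 1.000e-03 1.556e+00] inc [-1.044, 0.222, 0.177, 0.219, 0.283, 0.799] scale 1.04 rows 11.0
```

Emit:
move_arm([
  [[0.45,-1,0.22,0.18,0.219,0.283,0.799],[0.45,-1,0.22,0.18,0.219,0.283,0.799],[0.45,-1,0.22,0.18,0.219,0.283,0.799],[0.45,-1,0.22,0.18,0.219,0.283,0.799],[0.45,-1,0.22,0.18,0.219,0.283,0.799],[0.45,-1,0.22,0.18,0.219,0.283,0.799],[0.45,-1,0.22,0.18,0.219,0.283,0.799],[0.45,-1,0.22,0.18,0.219,0.283,0.799]],
])

```text
time: 3.33
tool_pos: [0.493, 0.2509, 0.4232]
ee_rot: [-2.782, -0.17, 0.593]
wrist_force: [-0.1, -0.3, 1.6]
width: 0.0444
```

Run:
```python
from h import *
step(*kp(.27,.09)); print(cur()[2]['joint_positions'])
```

```text
Traceback (most recent call last):
  File "h.py", line 26, in step
    print('t',round(o['time'],2),'pos',p0.round(4),'rpy',np.round(o['ee_rot'],3),'inc',v,'scale',s.round(2),'rows',n.round(1))
                                                                                                 ^^^^^^^
AttributeError: 'int' object has no attribute 'round'
```

```bash
sed -i "s/s.round(2)/round(float(s),2)/;s/n.round(1)/round(float(n),1)/" h.py
python3 - <<'E'
from h import *
step(*kp(.27,.09)); print(cur()[2]['joint_positions'])
E
```

```text
t 3.33 pos [0.493  0.2509 0.4232] rpy [-2.782 -0.17   0.593] inc [-0.018, 0.029, -0.004, 0.059, 0.074, 0.214] scale 1.0 rows 2.9
[0.26172947 0.06114552 1.38513236 0.39546386 1.65085559 1.24945748]
```

Finish turning, settle, then look before descending.

Emit:
move_arm([
  [[0.45,-0.018,0.029,0,0.059,0.074,0.214],[0.45,-0.018,0.029,0,0.059,0.074,0.214],[0.45,-0.018,0.029,0,0.059,0.074,0.214],[0.45,-0.018,0.029,0,0.059,0.074,0.214],[0.45,-0.018,0.029,0,0.059,0.074,0.214]],
])

```text
time: 3.75
tool_pos: [0.493, 0.2483, 0.4215]
ee_rot: [-2.637, -0.135, 0.245]
wrist_force: [0.4, 0.3, 0.6]
width: 0.0422
```

Run:
```python
from h import *
from bench import robot
step(*kp(.27,.009)); print(cur()[2]['joint_positions'])
im,d=robot.snapshot('wrist');p=robot.camera_params('wrist')
im=im[:,:,::-1].copy()
for n,X in dict(M=M,H=Hg+.006*zt,K=Hg+.034*(np.sin(.27)*xt-np.cos(.27)*yt)+.032*zt).items():
    u,v=proj(p,X); print(n,u,v); cv2.circle(im,(int(u),int(v)),4,(0,255,0),1)
cv2.imwrite('pics/w3.png',im)
```

```text
t 3.75 pos [0.493  0.2483 0.4215] rpy [-2.637 -0.135  0.245] inc [0.005, 0.002, 0.8, 0.001, 0.002, 0.006] scale 1.0 rows 1.9
[0.22881025 0.02735144 1.44006449 0.50659645 1.55103141 1.54174917]
M 330.78926618467653 244.53718435185525
H 317.58226384052153 290.4434557171145
K 318.09146660656927 257.4769650790049
```

View pics/w3.png

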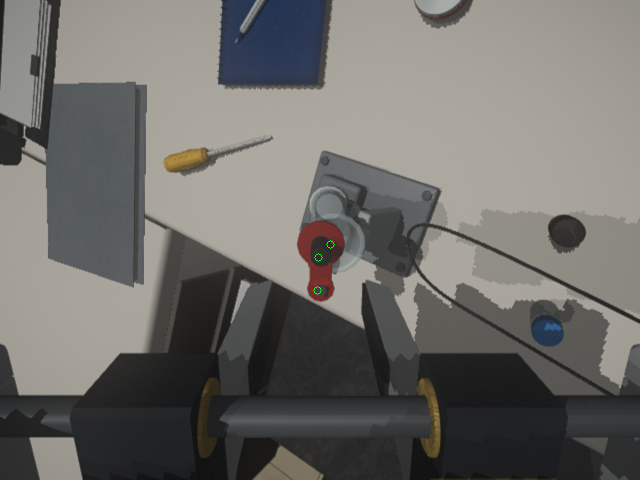

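Emit:
move_arm([
  [[0.45,0,0,0.4,0,0,0],[0.45,0,0,0.8,0,0,0],[0.45,0,0,0.8,0,0,0],[0.22,0,0,0.8,0,0,0],[0.22,0,0,0.8,0,0,0],[0.22,0,0,0.8,0,0,0],[0.22,0,0,0.8,0,0,0]],
])

```text
time: 4.38
tool_pos: [0.4933, 0.2896, 0.3537]
ee_rot: [-2.635, -0.137, 0.244]
wrist_force: [0.0, -0.7, 0.0]
width: 0.0211
```

Run:
```python
from h import *
from bench import robot
step(*kp(.27,.009)); p0,R0,o=cur(); print(o['width'],o['wrist_force'])
im,d=robot.snapshot('wrist');cv2.imwrite('pics/w4.png',im[:,:,::-1])
for a,bs in [(.27,[.38,.49,.6,.71,.82,.93,1.04,1.15]),(1.15,[1.26,1.37,1.48,1.59,1.7,1.8,1.9,2.0])]:
    p,R=kp(a,.009)
    for b in bs: print(inc(p,R,*kp(b,.009)))
```

```text
t 4.38 pos [0.4933 0.2896 0.3537] rpy [-2.635 -0.137  0.244] inc [-0.007, 0.021, 0.007, 0.0, 0.001, 0.006] scale 1.0 rows 0.1
0.02113453054947385 [ 0.0177086  -0.69011621  0.02078646]
[-0.002, -0.037, 0.0, 0.0, -0.0, -0.07]
[-0.008, -0.074, 0.0, -0.0, -0.0, -0.14]
[-0.018, -0.11, 0.0, -0.0, -0.0, -0.21]
[-0.032, -0.145, 0.0, -0.0, -0.0, -0.28]
[-0.05, -0.178, 0.0, -0.0, 0.0, -0.35]
[-0.071, -0.208, -0.0, -0.0, 0.0, -0.42]
[-0.096, -0.237, 0.0, 0.0, -0.0, -0.49]
[-0.123, -0.262, 0.0, 0.0, 0.0, -0.56]
[-0.002, -0.037, -0.0, -0.0, -0.0, -0.07]
[-0.008, -0.074, -0.0, -0.0, -0.0, -0.14]
[-0.018, -0.11, 0.0, 0.0, -0.0, -0.21]
[-0.032, -0.145, 0.0, 0.0, -0.0, -0.28]
[-0.05, -0.178, -0.0, -0.0, -0.0, -0.35]
[-0.069, -0.206, -0.0, -0.0, 0.0, -0.414]
[-0.091, -0.232, -0.0, -0.0, -0.0, -0.477]
[-0.116, -0.255, -0.0, 0.0, -0.0, -0.541]
```

View pics/w4.png

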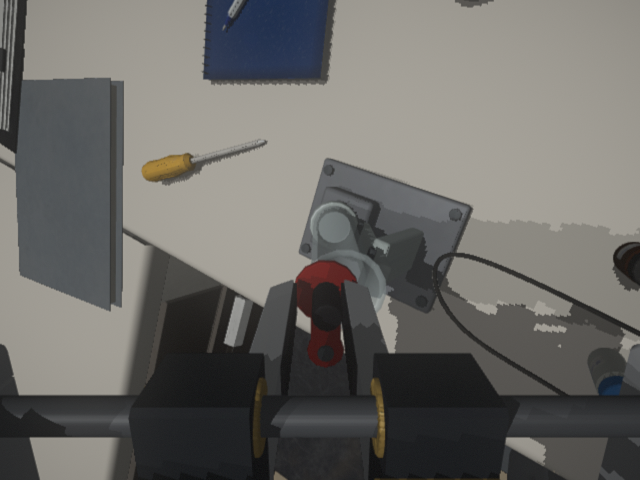

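Emit:
move_arm([
  [[0.22,-0.002,-0.037,0,0,0,-0.07],[0.22,-0.008,-0.074,0,0,0,-0.14],[0.22,-0.018,-0.11,0,0,0,-0.21],[0.22,-0.032,-0.145,0,0,0,-0.28],[0.22,-0.05,-0.178,0,0,0,-0.35],[0.22,-0.071,-0.208,0,0,0,-0.42],[0.22,-0.096,-0.237,0,0,0,-0.49],[0.22,-0.123,-0.262,0,0,0,-0.56]],
])

```text
time: 5.1
tool_pos: [0.474, 0.3084, 0.3632]
ee_rot: [-2.915, -0.474, 1.109]
wrist_force: [1.1, -0.8, -0.6]
width: 0.0207
```

Run:
```python
from h import *
step(*kp(1.15,.009)); step(*kp(2.0,.009)); print(cur()[2]['joint_positions'])
```

```text
t 5.1 pos [0.474  0.3084 0.3632] rpy [-2.915 -0.474  1.109] inc [-0.01, 0.008, -0.006, -0.001, 0.002, 0.008] scale 1.0 rows 0.1
t 5.1 pos [0.474  0.3084 0.3632] rpy [-2.915 -0.474  1.109] inc [-0.122, -0.249, -0.005, -0.002, 0.001, -0.533] scale 1.0 rows 6.7
[0.34916029 0.05999769 1.5220856  0.49691131 1.39257436 0.70811366]
```

Emit:
move_arm([
  [[0.22,-0.003,-0.042,0,0,0,-0.08],[0.22,-0.011,-0.084,0,0,0,-0.159],[0.22,-0.024,-0.125,0,0,0,-0.239],[0.22,-0.042,-0.163,0,0,0,-0.318],[0.22,-0.064,-0.199,0,0,0,-0.398],[0.22,-0.091,-0.232,0,0,0,-0.477],[0.22,-0.122,-0.261,0,0,0,-0.557],[0.22,-0.156,-0.286,0,0,0,-0.637]],
])

```text
time: 5.77
tool_pos: [0.4415, 0.3061, 0.3623]
ee_rot: [2.832, -0.428, 2.232]
wrist_force: [0.4, 0.1, -0.0]
width: 0.0204
```

Emit:
move_arm([
  [[0.22,0,0,0,0,0,0],[0.32,0,0,0,0,0,0]],
])

```text
time: 5.93
tool_pos: [0.4414, 0.3062, 0.3619]
ee_rot: [2.838, -0.432, 2.222]
wrist_force: [0.5, 0.7, 0.3]
width: 0.0251
```

Run:
```python
from h import *
from bench import robot
step(*kp(2.15,.009)); step(*kp(2.15,.07)); print(cur()[2]['joint_positions'])
im,d=robot.snapshot('wrist');cv2.imwrite('pics/w5.png',im[:,:,::-1])
```

```text
t 5.93 pos [0.4414 0.3062 0.3619] rpy [ 2.838 -0.432  2.222] inc [-0.013, -0.003, -0.005, -0.002, -0.001, 0.002] scale 1.0 rows 0.0
t 5.93 pos [0.4414 0.3062 0.3619] rpy [ 2.838 -0.432  2.222] inc [-0.012, -0.005, -0.615, -0.002, -0.001, 0.002] scale 1.0 rows 1.5
[ 0.36711374 -0.00643007  1.59282921  0.49577286  1.38056627 -0.26883572]
```

View pics/w5.png

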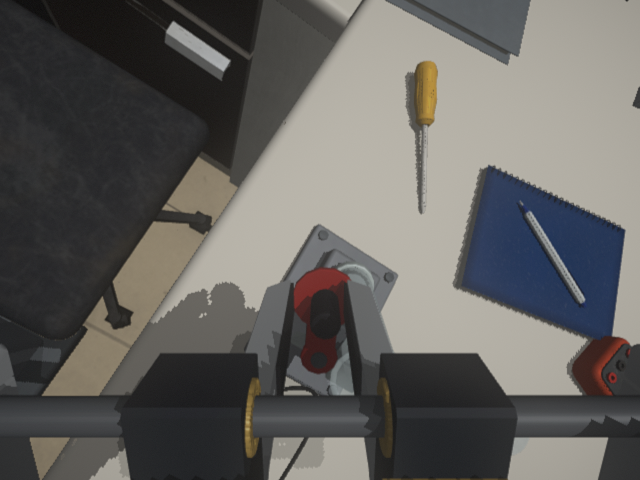

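Emit:
move_arm([
  [[0.45,0,0,-0.4,0,0,0],[0.45,0,0,-0.8,0,0,0],[0.55,0,0,-0.8,0,0,0]],
])

```text
time: 6.23
tool_pos: [0.4425, 0.2651, 0.4385]
ee_rot: [2.825, -0.428, 2.226]
wrist_force: [2.0, 1.5, 1.1]
width: 0.0456
```

Run:
```python
from h import *
import pickle
from bench import robot
for f in ['w1','w2']:
    p,im,d=pickle.load(open(f'pics/{f}.pkl','rb'))
    for c,s in blobs(im[:,:,::-1].copy(),'blue',60)[0]: print(f,c,s,onz(p,*c,.058).round(4))
step([.465,.229,.33],down(1.571));
```

```text
w1 [308.1, 318.9] [299, 310, 19, 19, 286] [0.4588 0.135  0.058 ]
w2 [490.5, 3.6] [472, 0, 49, 12, 314] [0.6134 0.5257 0.058 ]
w2 [316.0, 335.5] [306, 326, 21, 20, 311] [0.468  0.2261 0.058 ]
t 6.23 pos [0.4425 0.2651 0.4385] rpy [ 2.825 -0.428  2.226] inc [-0.835, -0.293, 0.758, 0.103, -0.324, 0.364] scale 1.0 rows 6.3
```

Emit:
move_arm([
  [[0.6,-0.835,-0.293,0.758,0.103,-0.324,0.364],[0.6,-0.835,-0.293,0.758,0.103,-0.324,0.364],[0.6,-0.835,-0.293,0.758,0.103,-0.324,0.364],[0.6,-0.835,-0.293,0.758,0.103,-0.324,0.364],[0.6,-0.835,-0.293,0.758,0.103,-0.324,0.364],[0.6,-0.835,-0.293,0.758,0.103,-0.324,0.364],[0.6,-0.835,-0.293,0.758,0.103,-0.324,0.364],[0.6,-0.835,-0.293,0.758,0.103,-0.324,0.364]],
])

```text
time: 6.9
tool_pos: [0.4634, 0.2306, 0.3216]
ee_rot: [-3.129, 0.005, 1.574]
wrist_force: [0.8, 0.3, 0.5]
width: 0.0565
```

Run:
```python
from h import *
from bench import robot
step([.466,.228,.233],down(1.571)); print(cur()[2]['joint_positions'])
p=robot.camera_params('wrist');im,d=robot.snapshot('wrist');im=im[:,:,::-1].copy();cv2.imwrite('pics/w6.png',im)
for c,s in blobs(im,'blue',60)[0]: print(c,s,onz(p,*c,.06).round(4))
```

```text
t 6.9 pos [0.4634 0.2306 0.3216] rpy [-3.129  0.005  1.574] inc [-0.022, 0.037, 0.886, -0.008, 0.003, 0.002] scale 1.0 rows 2.1
[ 3.52374682e-01  5.12199864e-02  1.57449920e+00 -3.74462648e-04
  1.52905484e+00  3.49213181e-01]
[329.8, 250.5] [314, 244, 32, 12, 286] [0.4675 0.2331 0.06  ]
[316.1, 380.3] [301, 367, 31, 28, 673] [0.4589 0.1358 0.06  ]
```

View pics/w6.png

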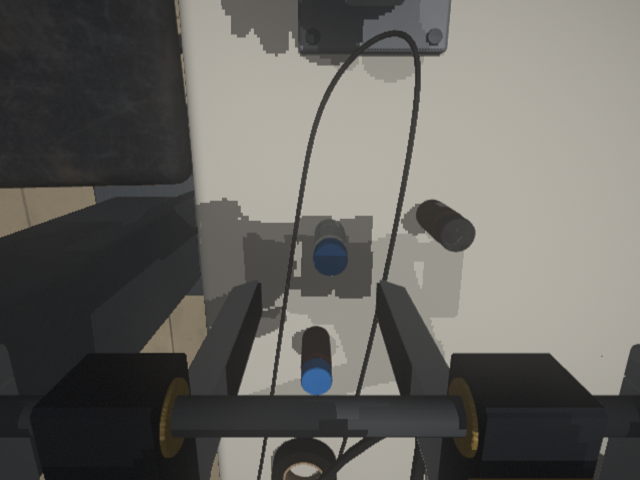

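Emit:
move_arm([
  [[0.6,-0.015,0.045,0.4,-0.008,0.003,0],[0.6,-0.015,0.045,0.6,-0.008,0.003,0],[0.6,-0.015,0.045,0.88,-0.008,0.003,0],[0.6,-0.015,0.045,0.88,-0.008,0.003,0],[0,-0.015,0.045,0.88,-0.008,0.003,0],[0,-0.015,0.045,0.88,-0.008,0.003,0],[0,-0.015,0.045,0.88,-0.008,0.003,0],[0,-0.015,0.045,0.88,-0.008,0.003,0]],
])

```text
time: 7.62
tool_pos: [0.4672, 0.2284, 0.2358]
ee_rot: [3.138, -0.002, 1.575]
wrist_force: [0.8, 0.6, 0.2]
width: 0.0329
```

Emit:
move_arm([
  [[0,0,0,0,0,0,0],[0,0,0,0,0,0,0],[0,0,0,0,0,0,0]],
])

```text
time: 7.87
tool_pos: [0.4669, 0.2283, 0.2349]
ee_rot: [3.139, -0.001, 1.575]
wrist_force: [0.3, 0.4, 3.2]
width: 0.0225
```

Run:
```python
from h import *
from bench import robot
step([.467,.228,.333],down(1.571)); print(cur()[2]['joint_positions'])
p=robot.camera_params('wrist');im,d=robot.snapshot('wrist');im=im[:,:,::-1].copy();cv2.imwrite('pics/w7.png',im)
```

```text
t 7.87 pos [0.4669 0.2283 0.2349] rpy [ 3.139e+00 -1.000e-03  1.575e+00] inc [-0.002, 0.004, -0.981, 0.002, -0.001, 0.003] scale 1.0 rows 2.4
[3.45698825e-01 1.17380224e-01 1.68379488e+00 1.11980729e-06
 1.33752830e+00 3.41082723e-01]
```

View pics/w7.png

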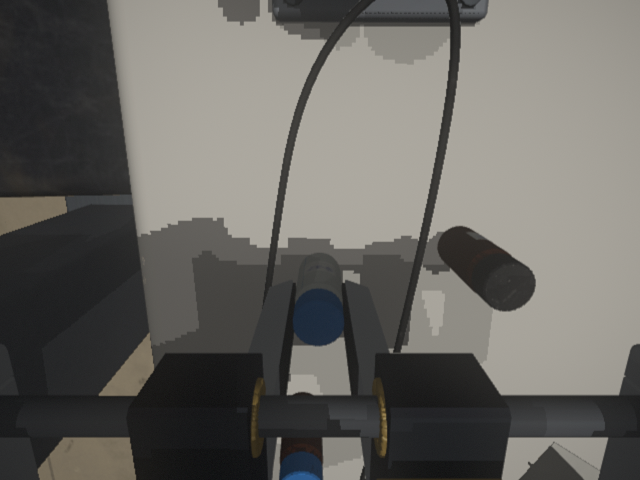

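Emit:
move_arm([
  [[0,0,0,-0.3,0,0,0],[0,0,0,-0.7,0,0,0],[0,0,0,-1,0,0,0],[0,0,0,-1,0,0,0]],
])

```text
time: 8.25
tool_pos: [0.4677, 0.2287, 0.3412]
ee_rot: [3.129, -0.005, 1.575]
wrist_force: [1.2, 0.2, 0.5]
width: 0.0221
```

```bash
cat >> h.py <<'E'
def vp(foot,off,M=M): # foot: height of vial foot above rim along zt ; off: TCP->foot
    return M+(off+foot)*zt, kp(np.pi/2,0)[1]
E
python3 - <<'E'
from h import *
step(*vp(.045,.2349)); print(cur()[2]['width'])
E
```

```text
t 8.25 pos [0.4677 0.2287 0.3412] rpy [ 3.129 -0.005  1.575] inc [0.159, 0.277, -0.68, 0.007, 0.33, 0.005] scale 1.0 rows 4.1
0.022133014567144702
```

Emit:
move_arm([
  [[0,0,0.1,-0.6,0,0,0],[0,0.1,0.277,-0.68,0.007,0.1,0.005],[0,0.159,0.277,-0.68,0.007,0.2,0.005],[0,0.159,0.277,-0.68,0.007,0.33,0.005],[0,0.159,0.277,-0.68,0.007,0.33,0.005],[0,0.159,0.277,-0.68,0.007,0.33,0.005],[0,0.159,0.277,-0.68,0.007,0.33,0.005],[0,0.159,0.277,-0.68,0.007,0.33,0.005]],
])

```text
time: 8.92
tool_pos: [0.494, 0.2439, 0.4006]
ee_rot: [-3.126, -0.515, 1.562]
wrist_force: [-0.0, -0.2, -0.6]
width: 0.0227
```

Run:
```python
from h import *
from bench import robot
step(*vp(-.024,.2349)); p0,R0,o=cur(); print(o['joint_positions'],o['width'])
p=robot.camera_params('wrist');im,d=robot.snapshot('wrist');im=im[:,:,::-1].copy()
for t in np.linspace(0,6.28,24,endpoint=False):
    u,v=proj(p,M+.0185*(np.cos(t)*xt+np.sin(t)*yt)); cv2.circle(im,(int(u),int(v)),1,(0,255,0),-1)
u,v=proj(p,p0+R0.apply([0,0,.2349])); cv2.circle(im,(int(u),int(v)),3,(0,0,255),1)
cv2.imwrite('pics/w8.png',im)
for n in ['scene','top']:
    q,_=robot.snapshot(n); q=q[:,:,::-1]; q=q[190:380,200:400] if n=='scene' else q[180:300,180:360]
    cv2.imwrite(f'pics/{n}8.png',cv2.resize(q,None,fx=3,fy=3,interpolation=cv2.INTER_CUBIC))
```

```text
t 8.92 pos [0.494  0.2439 0.4006] rpy [-3.126 -0.515  1.562] inc [0.054, 0.012, 0.613, -0.008, 0.005, -0.005] scale 1.0 rows 1.5
[0.2208422  0.03488927 1.47282411 0.50493136 1.52958089 0.23057295] 0.022719307838667824
```

View pics/w8.png

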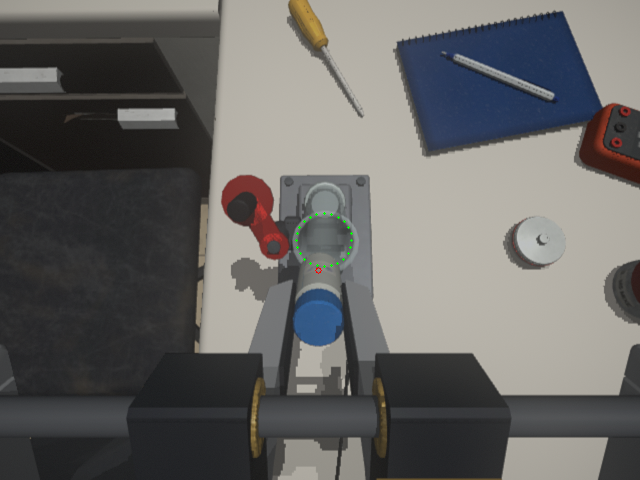

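View pics/scene8.png

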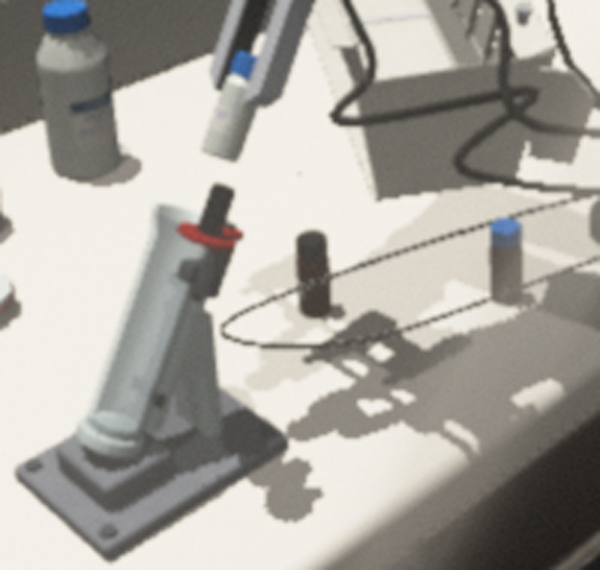

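View pics/top8.png

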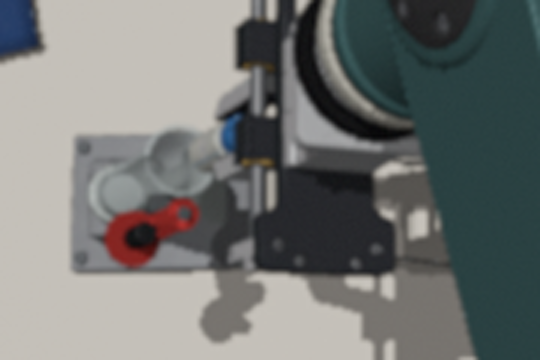

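Emit:
move_arm([
  [[0,0.054,0.012,0,-0.008,0.005,-0.005],[0,0.054,0.012,0.2,-0.008,0.005,-0.005],[0,0.054,0.012,0.4,-0.008,0.005,-0.005],[0,0.054,0.012,0.5,-0.008,0.005,-0.005],[0,0.054,0.012,0.56,-0.008,0.005,-0.005],[0,0.054,0.012,0.615,-0.008,0.005,-0.005],[0,0.054,0.012,0.615,-0.008,0.005,-0.005]],
])

```text
time: 9.65
tool_pos: [0.4945, 0.2795, 0.3497]
ee_rot: [3.14, -0.525, 1.572]
wrist_force: [-0.4, -1.0, -2.4]
width: 0.022
```

Run:
```python
from h import *
from bench import robot
step(*vp(-.024,.2349)); p0,R0,o=cur(); print(o['wrist_force'],o['wrist_torque'])
p=robot.camera_params('wrist');im,d=robot.snapshot('wrist');im=im[:,:,::-1].copy()
cv2.imwrite('pics/w9.png',im)
```

```text
t 9.65 pos [0.4945 0.2795 0.3497] rpy [ 3.14  -0.525  1.572] inc [-0.005, 0.0, -0.004, 0.0, -0.001, 0.001] scale 1.0 rows 0.0
[-0.42630459 -1.0280728  -2.44162937] [-0.57144269 -0.0563493   0.00854876]
```

View pics/w9.png

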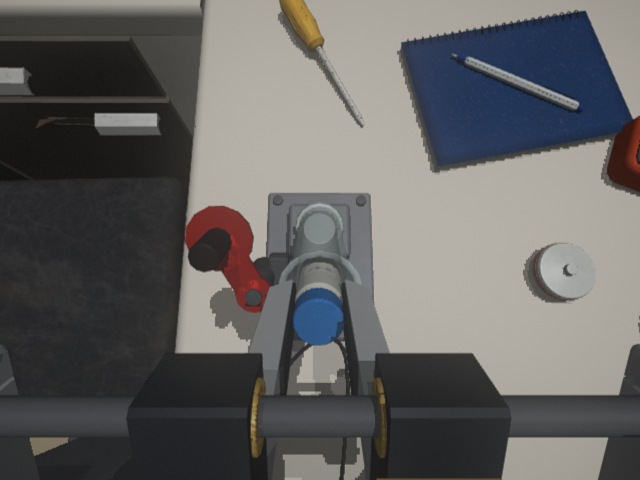

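Emit:
move_arm([
  [[0,-0.015,0,0,0,0,0],[0,-0.015,0,0,0,0,0],[0,-0.015,0,0.03,0,0,0],[0,-0.015,0,0.03,0,0,0]],
])

```text
time: 10.03
tool_pos: [0.4947, 0.2795, 0.3476]
ee_rot: [3.138, -0.527, 1.573]
wrist_force: [1.0, -0.4, -0.4]
width: 0.0226
```

Run:
```python
from h import *
p0,R0,o=cur(); print(o['wrist_force']@xt,o['wrist_force']@yt,o['wrist_force']@zt,o['wrist_torque'])
```

```text
-0.4959935858865254 -0.9754593513117448 -0.1213000390356083 [-0.37894582 -0.05442252  0.01970748]
```

Forces are small; release.

Emit:
move_arm([
  [[0.36,0,0,0,0,0,0],[0.36,0,0,0,0,0,0],[0.36,0,0,0,0,0,0],[0.36,0,0,0,0,0,0],[0.36,0,0,-0.3,0,0,0],[0.36,0,0,-0.7,0,0,0],[0.36,0,0,-1,0,0,0],[0.36,0,0,-1,0,0,0]],
])

```text
time: 10.7
tool_pos: [0.4949, 0.2278, 0.4415]
ee_rot: [3.124, -0.529, 1.578]
wrist_force: [-0.3, 0.1, 0.9]
width: 0.0341
```

Run:
```python
from h import *
from bench import robot
p=robot.camera_params('wrist');im,d=robot.snapshot('wrist');im=im[:,:,::-1].copy()
for z in (.062,): 
    for t in np.linspace(0,6.28,16,endpoint=False):
        u,v=proj(p,M-.134*zt+z*zt+.012*(np.cos(t)*xt+np.sin(t)*yt)); cv2.circle(im,(int(u),int(v)),1,(0,255,0),-1)
cv2.imwrite('pics/w10.png',im)
q,_=robot.snapshot('scene'); q=q[:,:,::-1][190:380,200:400]
cv2.imwrite(f'pics/scene10.png',cv2.resize(q,None,fx=3,fy=3,interpolation=cv2.INTER_CUBIC))
step([.458,.137,.35],down(1.571))
```

```text
t 10.8 pos [0.4946 0.2289 0.4356] rpy [ 3.135 -0.527  1.574] inc [-1.224, -0.37, 0.276, 0.004, -0.335, 0.0] scale 1.22 rows 4.2
```

View pics/w10.png

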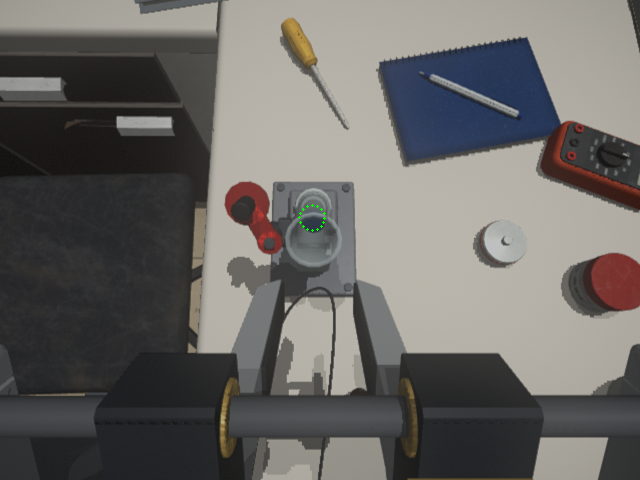

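View pics/scene10.png

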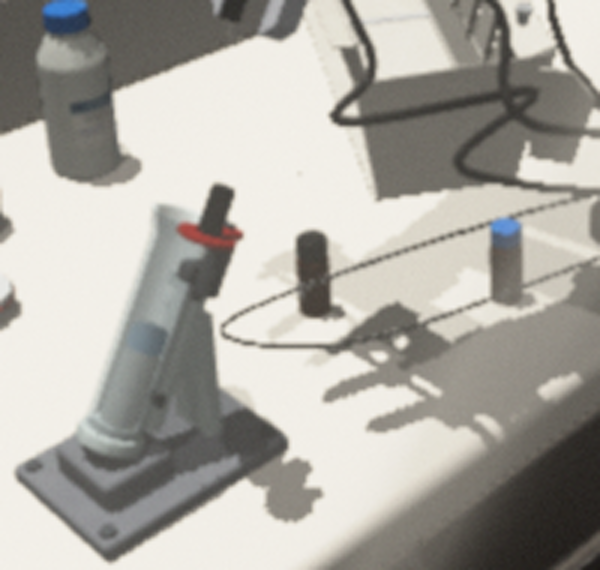

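Emit:
move_arm([
  [[0.5,-1,-0.37,0,0.004,-0.335,0],[0.5,-1,-0.37,0,0.004,-0.335,0],[0.6,-1,-0.37,0.2,0.004,-0.335,0],[0.6,-1,-0.37,0.2,0.004,-0.335,0],[0.6,-1,-0.37,0.2,0.004,-0.335,0],[0.6,-1,-0.37,0.2,0.004,-0.335,0]],
])

```text
time: 11.3
tool_pos: [0.4568, 0.1537, 0.3634]
ee_rot: [-3.133, 0.002, 1.575]
wrist_force: [0.5, 0.5, 0.9]
width: 0.0564
```

Run:
```python
from h import *
from bench import robot
step([.459,.1365,.30],down(1.571))
```

```text
t 11.3 pos [0.4568 0.1537 0.3634] rpy [-3.133e+00  2.000e-03  1.575e+00] inc [-0.171, 0.027, 0.634, -0.006, 0.001, 0.003] scale 1.0 rows 1.6
```

Emit:
move_arm([
  [[0.6,-0.17,0.025,0.3,-0.005,0,0],[0.6,-0.17,0.025,0.5,-0.005,0,0],[0.6,-0.17,0.025,0.5,-0.005,0,0],[0.6,-0.17,0.025,0.5,-0.005,0,0]],
])

```text
time: 11.63
tool_pos: [0.4595, 0.136, 0.3146]
ee_rot: [3.141, -0.0, 1.573]
wrist_force: [-0.5, 0.4, 0.7]
width: 0.0566
```

Run:
```python
from h import *
from bench import robot
step([.459,.1365,.2345],down(1.571))
p=robot.camera_params('wrist');im,d=robot.snapshot('wrist');im=im[:,:,::-1].copy()
cv2.imwrite('pics/w11.png',im)
for c,s in blobs(im,'blue',60)[0]: print(c,s,onz(p,*c,.06).round(4))
```

```text
t 11.63 pos [0.4595 0.136  0.3146] rpy [ 3.141 -0.     1.573] inc [0.005, -0.005, 0.801, 0.0, -0.0, 0.001] scale 1.0 rows 1.9
[317.2, 252.2] [301, 244, 33, 15, 389] [0.4588 0.1409 0.06  ]
[308.2, 269.8] [301, 266, 13, 11, 94] [0.4531 0.1292 0.06  ]
```

View pics/w11.png

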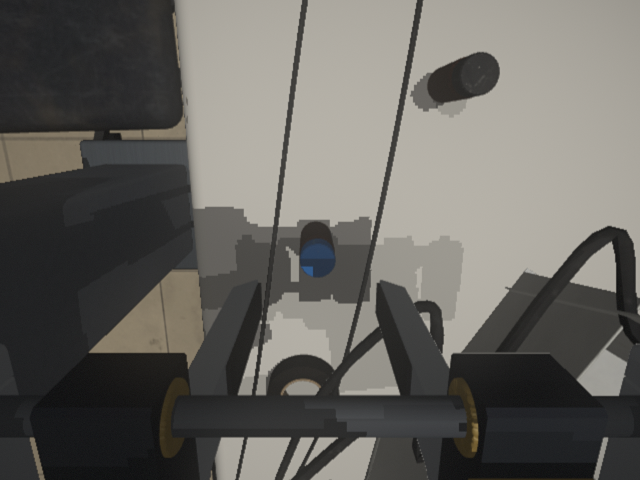

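Run:
```python
from h import *
from bench import robot
p=robot.camera_params('top'); d=np.load('pics/top0d.npy')
vv,uu=np.mgrid[180:300,320:440]; 
K=np.linalg.inv(p['mtx']); c=(K@np.c_[uu.ravel(),vv.ravel(),np.ones(uu.size)].T)*d[180:300,320:440].ravel()
X=(p['R'].T@(c-p['t'][:,None])).T
m=(X[:,0]>.35)&(X[:,0]<.57)&(X[:,1]>.085)&(X[:,1]<.19)
Y=X[m]; print(Y[Y[:,2]>.02][::4].round(3));
```

```text
[[0.569 0.13  0.109]
 [0.569 0.122 0.109]
 [0.568 0.126 0.106]
 [0.566 0.119 0.112]
 [0.565 0.122 0.109]
 [0.564 0.115 0.111]
 [0.563 0.119 0.111]
 [0.562 0.111 0.112]
 [0.561 0.115 0.109]
 [0.561 0.107 0.109]
 [0.561 0.099 0.106]
 [0.558 0.105 0.112]
 [0.558 0.098 0.11 ]
 [0.556 0.103 0.11 ]
 [0.556 0.096 0.111]
 [0.554 0.102 0.111]
 [0.553 0.094 0.113]
 [0.553 0.099 0.108]
 [0.551 0.092 0.112]
 [0.551 0.095 0.105]
 [0.55  0.088 0.111]
 [0.547 0.089 0.113]
 [0.546 0.087 0.11 ]
 [0.532 0.1   0.086]
 [0.531 0.093 0.091]
 [0.531 0.111 0.083]
 [0.53  0.104 0.087]
 [0.529 0.096 0.089]
 [0.528 0.089 0.092]
 [0.53  0.113 0.08 ]
 [0.528 0.106 0.088]
 [0.528 0.098 0.085]
 [0.526 0.091 0.091]
 [0.528 0.115 0.078]
 [0.526 0.108 0.084]
 [0.525 0.101 0.09 ]
 [0.525 0.093 0.09 ]
 [0.524 0.086 0.094]
 [0.526 0.109 0.078]
 [0.523 0.095 0.088]
 [0.523 0.087 0.09 ]
 [0.524 0.111 0.076]
 [0.522 0.109 0.074]
 [0.521 0.109 0.071]
 [0.519 0.109 0.071]
 [0.517 0.109 0.072]
 [0.515 0.109 0.071]
 [0.514 0.109 0.067]
 [0.514 0.1   0.066]
 [0.511 0.101 0.067]
 [0.509 0.101 0.067]
 [0.508 0.101 0.066]
 [0.508 
[... 1077 characters left out ...]
0.057]
 [0.45  0.139 0.062]
 [0.45  0.131 0.06 ]
 [0.448 0.145 0.062]
 [0.448 0.137 0.063]
 [0.451 0.148 0.021]
 [0.447 0.142 0.054]
 [0.447 0.134 0.054]
 [0.447 0.143 0.04 ]
 [0.447 0.135 0.04 ]
 [0.446 0.141 0.032]
 [0.447 0.132 0.021]
 [0.434 0.182 0.033]
 [0.432 0.184 0.03 ]
 [0.432 0.176 0.034]
 [0.432 0.168 0.032]
 [0.43  0.172 0.032]
 [0.43  0.164 0.029]
 [0.43  0.156 0.032]
 [0.429 0.147 0.031]
 [0.427 0.15  0.031]
 [0.427 0.141 0.03 ]
 [0.427 0.133 0.028]
 [0.425 0.135 0.03 ]
 [0.425 0.127 0.029]
 [0.425 0.119 0.027]
 [0.423 0.123 0.029]
 [0.423 0.115 0.027]
 [0.423 0.107 0.029]
 [0.42  0.109 0.029]
 [0.42  0.1   0.028]
 [0.42  0.092 0.025]
 [0.419 0.094 0.023]
 [0.418 0.086 0.026]]
```

Emit:
move_arm([
  [[0.36,0,-0.01,0.1,0,0,0],[0.36,0,-0.01,0.1,0,0,0],[0.36,0,-0.01,0.1,0,0,0],[0.36,0,-0.01,0.3,0,0,0],[0.36,0,-0.01,0.5,0,0,0],[0.36,0,-0.01,0.65,0,0,0],[0.36,0,-0.01,0.72,0,0,0],[0.36,0,-0.01,0.72,0,0,0]],
])

```text
time: 12.35
tool_pos: [0.4588, 0.1359, 0.2429]
ee_rot: [3.14, 0.0, 1.573]
wrist_force: [0.0, 0.6, 0.5]
width: 0.0337
```

Run:
```python
from h import *
from bench import robot
step([.4585,.1365,.2422],down(1.571)); print(cur()[2]['width'])
p=robot.camera_params('wrist');im,d=robot.snapshot('wrist');im=im[:,:,::-1].copy()
cv2.imwrite('pics/w12.png',im)
```

```text
t 12.35 pos [0.4588 0.1359 0.2429] rpy [3.14  0.    1.573] inc [0.006, -0.003, 0.007, 0.001, 0.0, 0.001] scale 1.0 rows 0.0
0.033695813750251734
```

View pics/w12.png

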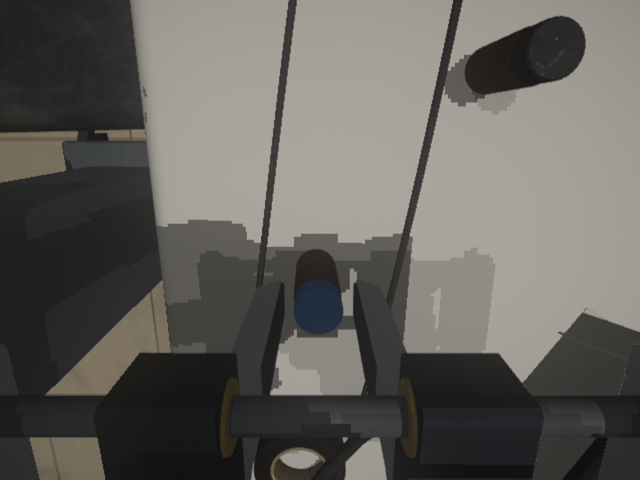

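Cap is between the fingers and the cable is outside them. Grip and lift.

Emit:
move_arm([
  [[0,0.006,0,0,0,0,0],[0,0.006,0,0,0,0,0],[0,0.006,0,0,0,0,0],[0,0.006,0,0,0,0,0],[0,0.006,0,0,0,0,0],[0,0.006,0,0,0,0,0]],
])

```text
time: 12.9
tool_pos: [0.4598, 0.1365, 0.2455]
ee_rot: [3.135, -0.0, 1.573]
wrist_force: [0.2, -0.4, 4.7]
width: 0.0215
```

Emit:
move_arm([
  [[0,0,0,-0.3,0,0,0],[0,0,0,-0.7,0,0,0],[0,0,0,-1,0,0,0],[0,0,0,-1,0,0,0]],
])

```text
time: 13.23
tool_pos: [0.4601, 0.1367, 0.3514]
ee_rot: [3.125, -0.002, 1.573]
wrist_force: [0.4, -0.8, 0.9]
width: 0.0213
```

Run:
```python
from h import *
from bench import robot
step(*vp(.045,.2429)); print(cur()[2]['width'])
p=robot.camera_params('wrist');im,d=robot.snapshot('wrist');im=im[:,:,::-1].copy()
cv2.imwrite('pics/w13.png',im)
```

```text
t 13.23 pos [0.4601 0.1367 0.3514] rpy [ 3.125e+00 -2.000e-03  1.573e+00] inc [1.037, 0.357, -0.643, 0.01, 0.332, 0.004] scale 1.04 rows 4.2
0.021335285999343787
```

View pics/w13.png

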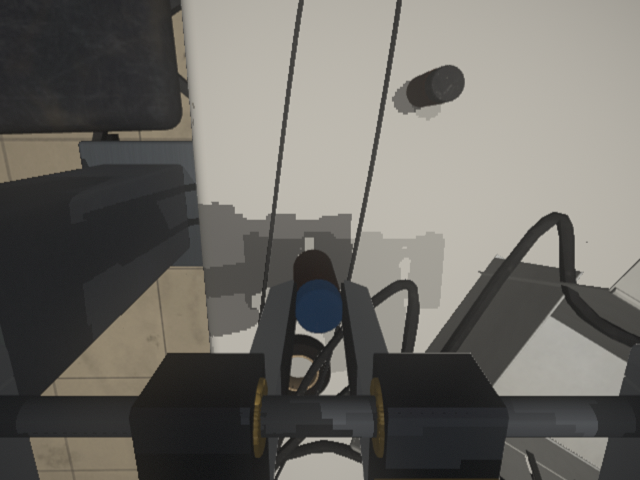

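Emit:
move_arm([
  [[0,0.2,0.1,-0.6,0,0,0],[0,0.6,0.357,-0.64,0.01,0.1,0.004],[0,1,0.357,-0.64,0.01,0.2,0.004],[0,1,0.357,-0.64,0.01,0.332,0.004],[0,1,0.357,-0.64,0.01,0.332,0.004],[0,1,0.357,-0.64,0.01,0.332,0.004],[0,1,0.357,-0.64,0.01,0.332,0.004],[0,1,0.357,-0.64,0.01,0.332,0.004]],
])

```text
time: 13.95
tool_pos: [0.494, 0.2359, 0.4066]
ee_rot: [-3.124, -0.518, 1.561]
wrist_force: [-0.5, 0.0, -1.2]
width: 0.0215
```

Run:
```python
from h import *
from bench import robot
step(*vp(-.026,.2440,M-.0015*xt)); p0,R0,o=cur(); print(o['width'])
p=robot.camera_params('wrist');im,d=robot.snapshot('wrist');im=im[:,:,::-1].copy()
cv2.imwrite('pics/w14.png',im)
q,_=robot.snapshot('scene'); q=q[:,:,::-1][190:380,200:400]
cv2.imwrite(f'pics/scene14.png',cv2.resize(q,None,fx=3,fy=3,interpolation=cv2.INTER_CUBIC))
```

```text
t 13.95 pos [0.494  0.2359 0.4066] rpy [-3.124 -0.518  1.561] inc [0.077, 0.013, 0.635, -0.008, 0.004, -0.005] scale 1.0 rows 1.5
0.0214980621664555
```

View pics/w14.png

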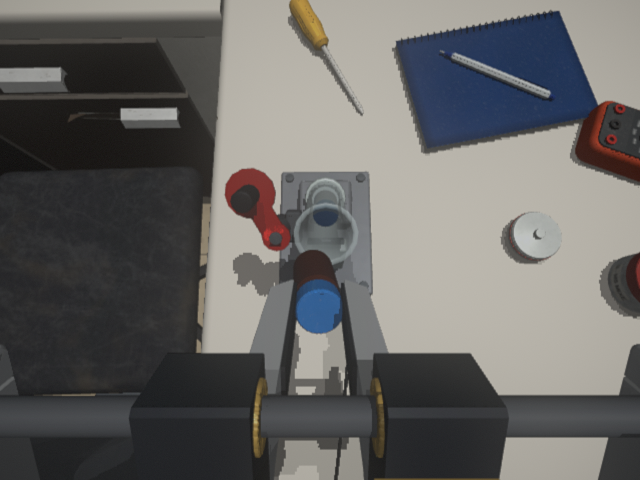

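View pics/scene14.png

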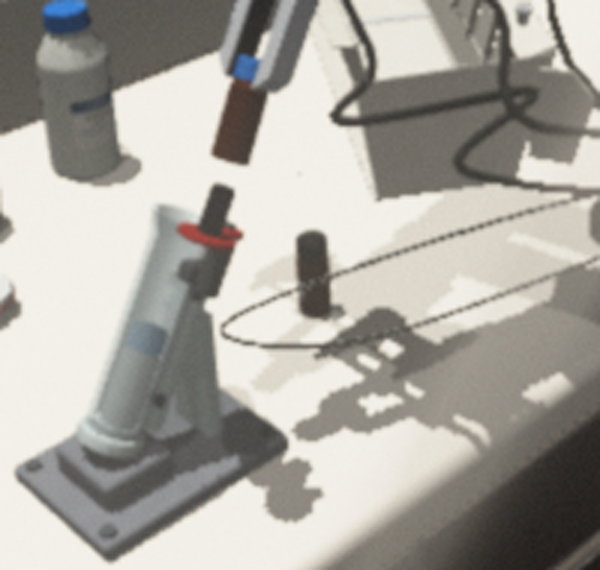

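Emit:
move_arm([
  [[0,0.077,0.013,0,-0.008,0.004,-0.005],[0,0.077,0.013,0.2,-0.008,0.004,-0.005],[0,0.077,0.013,0.35,-0.008,0.004,-0.005],[0,0.077,0.013,0.45,-0.008,0.004,-0.005],[0,0.077,0.013,0.45,-0.008,0.004,-0.005]],
])

```text
time: 14.47
tool_pos: [0.4944, 0.2665, 0.3709]
ee_rot: [-3.14, -0.526, 1.572]
wrist_force: [-0.7, 0.2, -1.1]
width: 0.0212
```

Run:
```python
from h import *
from bench import robot
step(*vp(-.026,.2440,M-.0015*xt)); p0,R0,o=cur(); print(o['width'],o['wrist_torque'])
p=robot.camera_params('wrist');im,d=robot.snapshot('wrist');im=im[:,:,::-1].copy()
cv2.imwrite('pics/w15.png',cv2.resize(im[150:370,220:420],None,fx=2.7,fy=2.7))
```

```text
t 14.47 pos [0.4944 0.2665 0.3709] rpy [-3.14  -0.526  1.572] inc [-0.014, 0.002, 0.173, -0.001, -0.002, 0.001] scale 1.0 rows 0.4
0.02121380962692454 [-0.31598398 -0.10479486  0.04272903]
```

View pics/w15.png

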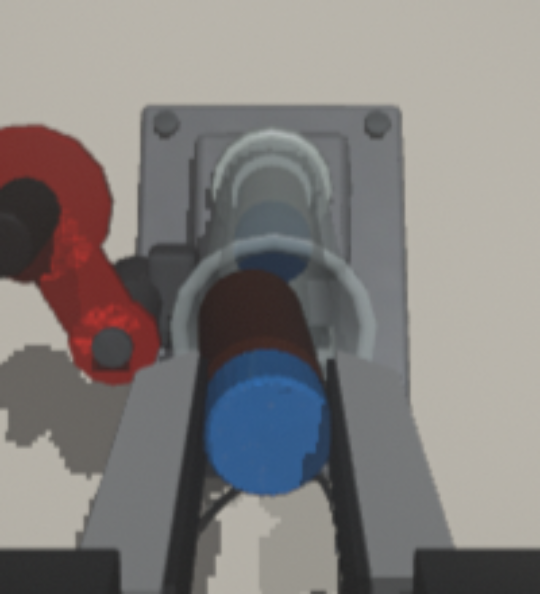

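Emit:
move_arm([
  [[0,-0.014,0,-0.08,0,0,0],[0,-0.014,-0.07,-0.08,-0.026,0,0],[0,-0.014,-0.14,-0.08,-0.051,0,0],[0,-0.014,-0.14,-0.08,-0.051,0,0],[0,-0.014,-0.14,-0.08,-0.051,0,0]],
])

```text
time: 14.93
tool_pos: [0.4808, 0.26, 0.3812]
ee_rot: [3.056, -0.528, 1.574]
wrist_force: [1.7, 0.6, 0.2]
width: 0.0215
```

Run:
```python
from h import *
from bench import robot
p0,R0,o=cur(); print(p0,o['width'],o['wrist_torque'])
p=robot.camera_params('wrist');im,d=robot.snapshot('wrist');im=im[:,:,::-1].copy()
cv2.imwrite('pics/w16.png',cv2.resize(im[150:370,220:420],None,fx=2.7,fy=2.7))
for z in (0,-.134): print(proj(p,M+z*zt))
```

```text
[0.48084443 0.25997655 0.38121112] 0.021482970770304675 [-0.23759399 -0.03093268 -0.00027205]
[306.86614898 264.26621986]
[298.91111091 216.74490787]
```

View pics/w16.png

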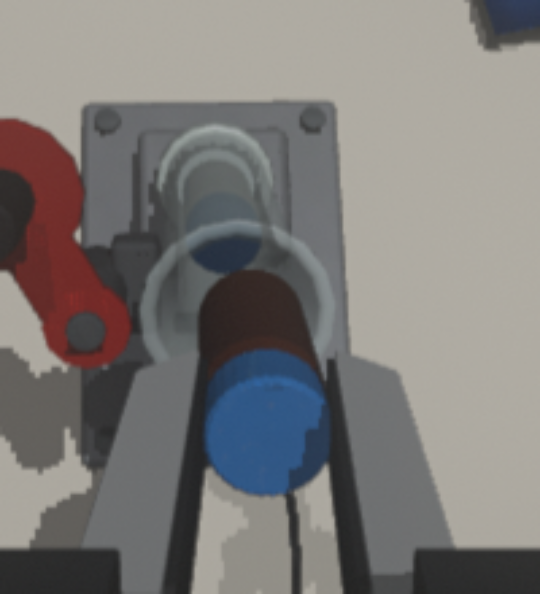

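Emit:
move_arm([
  [[0,0,-0.033,0,0,0,0],[0,0,-0.033,0,0,0,0],[0,0,-0.037,0.06,0,0,0],[0,0,-0.043,0.12,0,0,0],[0,0,-0.048,0.18,0,0,0],[0,0,-0.048,0.18,0,0,0]],
])

```text
time: 15.48
tool_pos: [0.4774, 0.2701, 0.3613]
ee_rot: [3.062, -0.527, 1.571]
wrist_force: [0.7, 0.2, -1.6]
width: 0.0218
```

Run:
```python
from h import *
from bench import robot
p0,R0,o=cur(); f=o['wrist_force']; print(p0,o['width'],o['wrist_torque'],f@xt,f@yt,f@zt)
p=robot.camera_params('wrist');im,d=robot.snapshot('wrist');im=im[:,:,::-1].copy()
cv2.imwrite('pics/w17.png',cv2.resize(im[150:370,220:420],None,fx=2.7,fy=2.7))
for z in (0,-.134): print((proj(p,M+z*zt)-[220,150])*2.7)
```

```text
[0.47737022 0.27006907 0.36127857] 0.02181542867990865 [-0.29924354 -0.06142334 -0.0201325 ] -0.6015489540167125 -0.7330550121774377 -1.4672466664869153
[262.85604221 336.30701397]
[231.70482215 189.10242564]
```

View pics/w17.png

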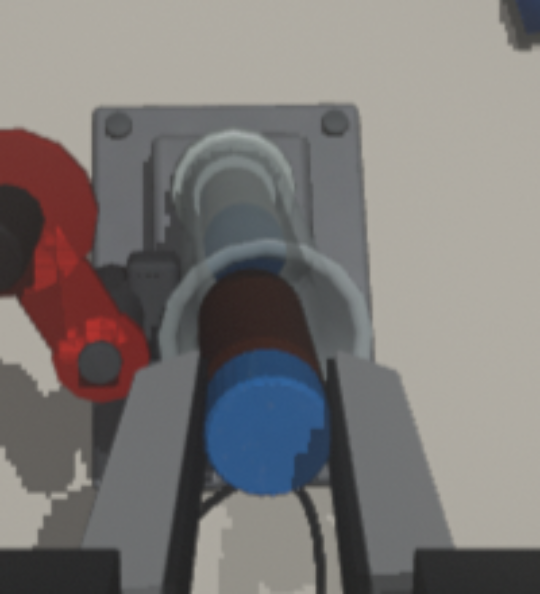

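Emit:
move_arm([
  [[0,0,0.018,0,0,0,0],[0,0,0.018,0,0,0,0],[0,0,0.015,0.04,0,0,0],[0,0,0.012,0.08,0,0,0],[0,0,0.012,0.08,0,0,0]],
])

```text
time: 15.95
tool_pos: [0.4793, 0.2737, 0.3557]
ee_rot: [3.06, -0.527, 1.572]
wrist_force: [-1.4, -0.4, -0.5]
width: 0.0211
```

Run:
```python
from h import *
from bench import robot
p0,R0,o=cur(); f=o['wrist_force']; print(p0,o['width'],o['wrist_torque'],f@xt,f@yt,f@zt)
p=robot.camera_params('wrist');im,d=robot.snapshot('wrist');im=im[:,:,::-1].copy()
cv2.imwrite('pics/w18.png',cv2.resize(im[150:370,220:420],None,fx=2.7,fy=2.7))
print('tips above rim',(p0+R0.apply([0,0,.1992])-M)@np.c_[xt,yt,zt])
```

```text
[0.47926002 0.2737416  0.35569072] 0.021070889604562243 [-0.22377106  0.00080435  0.01134535] -0.5950257571852894 1.4239185205363436 -0.19611149182646542
tips above rim [-0.00076719 -0.00076981  0.0199627 ]
```

View pics/w18.png

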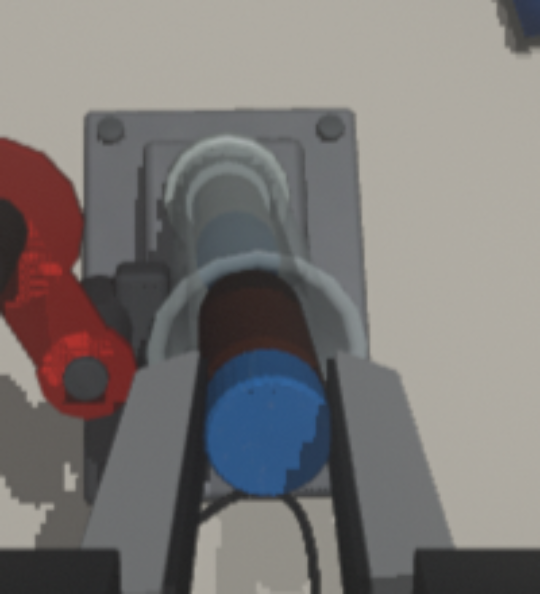

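Emit:
move_arm([
  [[0,0,-0.004,0.05,0,0,0],[0,0,-0.004,0.05,0,0,0],[0.36,0,-0.004,0.05,0,0,0],[0.36,0,-0.004,0.05,0,0,0],[0.36,0,-0.004,0.05,0,0,0],[0.36,0,-0.004,0.05,0,0,0],[0.36,0,-0.004,0.05,0,0,0]],
])

```text
time: 16.58
tool_pos: [0.4795, 0.2761, 0.3526]
ee_rot: [3.058, -0.528, 1.573]
wrist_force: [0.3, -1.2, 0.0]
width: 0.0335
```

Run:
```python
from h import *
from bench import robot
p0,R0,o=cur(); f=o['wrist_force']; print(p0,o['width'],f)
p=robot.camera_params('wrist');im,d=robot.snapshot('wrist');im=im[:,:,::-1].copy()
cv2.imwrite('pics/w19.png',cv2.resize(im[150:370,220:420],None,fx=2.7,fy=2.7))
q,_=robot.snapshot('scene'); q=q[:,:,::-1][190:380,200:400]
cv2.imwrite(f'pics/scene19.png',cv2.resize(q,None,fx=3,fy=3,interpolation=cv2.INTER_CUBIC))
```

```text
[0.479499   0.27608712 0.3526171 ] 0.03354695236627227 [ 0.26721322 -1.17488863  0.04088802]
```

View pics/w19.png

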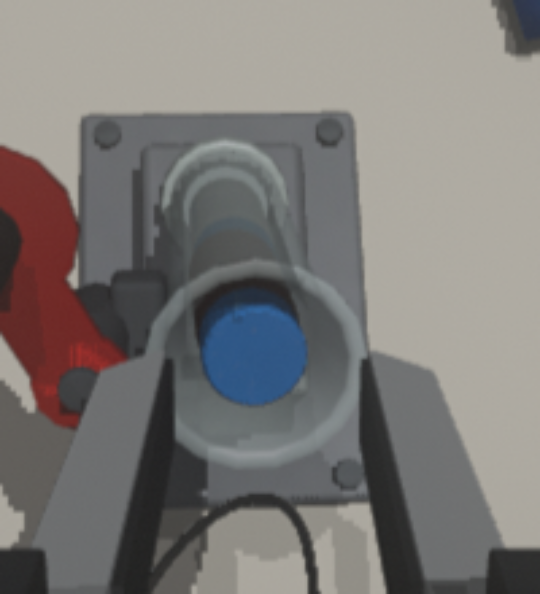

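View pics/scene19.png

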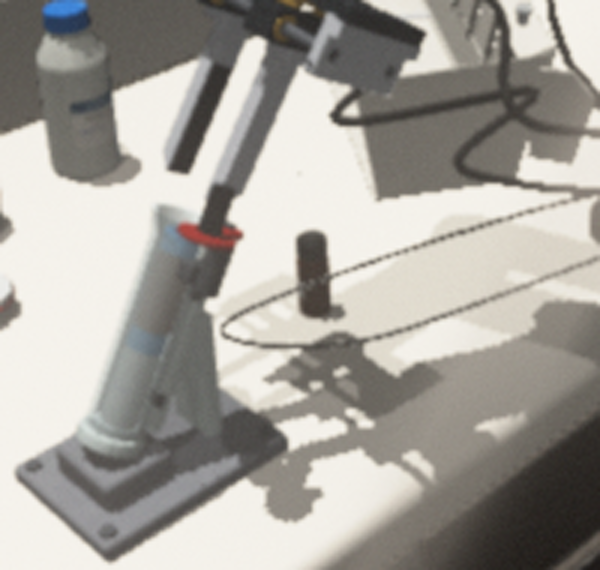

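Emit:
move_arm([
  [[0.42,0,0,-0.4,0,0,0],[0.42,0,0,-0.75,0,0,0],[0.42,0,0,-0.75,0,0,0]],
])

```text
time: 16.93
tool_pos: [0.4738, 0.2371, 0.4246]
ee_rot: [3.044, -0.531, 1.578]
wrist_force: [1.4, -0.5, 0.9]
width: 0.0392
```

Run:
```python
from h import *
from bench import robot
step(*kp(2.05,.08))
p=robot.camera_params('wrist');im,d=robot.snapshot('wrist');im=im[:,:,::-1].copy()
for th in (1.8,1.9,2.0,2.1,2.2,2.3):
    u,v=proj(p,Hg+.034*(np.sin(th)*xt-np.cos(th)*yt)+.004*zt); cv2.circle(im,(int(u),int(v)),1,(0,255,0),-1)
    u,v=proj(p,Hg+.034*(np.sin(th)*xt-np.cos(th)*yt)+.032*zt); cv2.circle(im,(int(u),int(v)),1,(0,255,255),-1); print(th,u,v)
cv2.imwrite('pics/w20.png',cv2.resize(im[150:370,180:420],None,fx=2.7,fy=2.7))
```

```text
t 16.93 pos [0.4738 0.2371 0.4246] rpy [ 3.044 -0.531  1.578] inc [0.29, -0.303, 0.147, 0.06, 0.009, -0.301] scale 1.0 rows 3.9
1.8 245.73873863299445 210.60966473174787
1.9 240.50946459735297 212.14728419135682
2.0 235.4827743832936 214.18762878515113
2.1 230.7146585560875 216.70759585459592
2.2 226.25779005022716 219.67822974071734
2.3 222.16078054420447 223.06517907892652
```

View pics/w20.png

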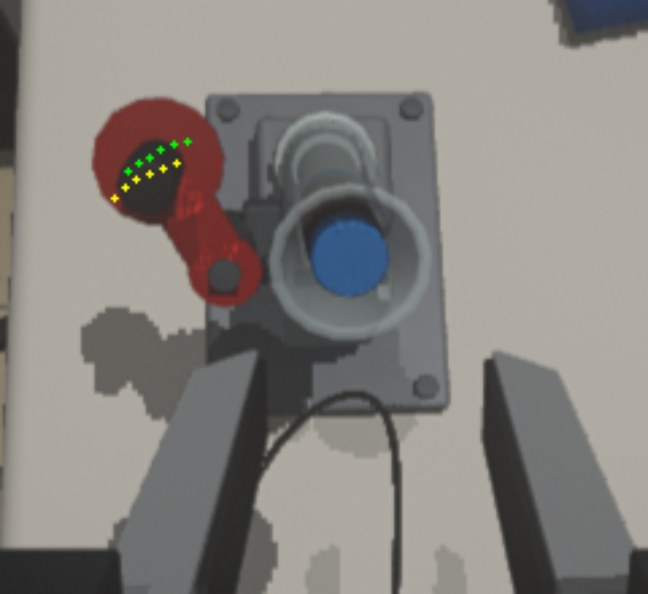

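Emit:
move_arm([
  [[0.47,0.29,-0.303,0.147,0.06,0.009,-0.3],[0.47,0.29,-0.303,0.147,0.06,0.009,-0.3],[0.47,0.29,-0.303,0.147,0.06,0.009,-0.3],[0.47,0.29,-0.303,0.147,0.06,0.009,-0.3],[0.47,0.29,-0.303,0.147,0.06,0.009,-0.3],[0.47,0.29,-0.303,0.147,0.06,0.009,-0.3]],
])

```text
time: 17.48
tool_pos: [0.4443, 0.2723, 0.4156]
ee_rot: [2.9, -0.464, 2.101]
wrist_force: [0.1, 0.5, -0.1]
width: 0.0443
```

Run:
```python
from h import *
from bench import robot
step(*kp(2.05,.01))
p=robot.camera_params('wrist');im,d=robot.snapshot('wrist');im=im[:,:,::-1].copy()
cv2.imwrite('pics/w21.png',im)
```

```text
t 17.48 pos [0.4443 0.2723 0.4156] rpy [ 2.9   -0.464  2.101] inc [0.022, 0.027, 0.619, -0.009, -0.001, -0.006] scale 1.0 rows 1.5
```

View pics/w21.png

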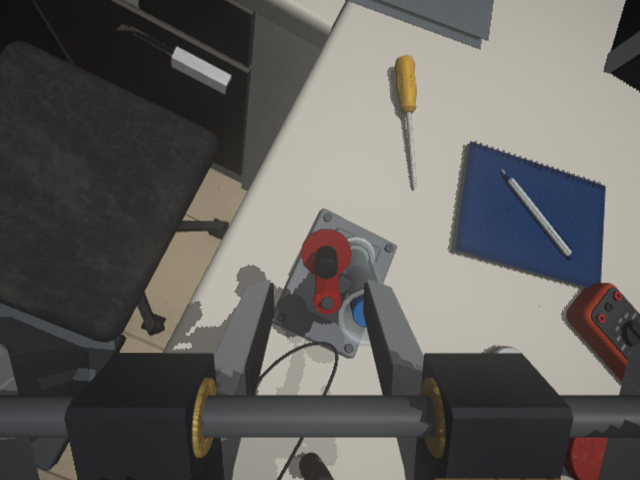

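Emit:
move_arm([
  [[0.47,0.02,0.027,0.2,-0.009,-0.001,-0.006],[0.47,0.02,0.027,0.4,-0.009,-0.001,-0.006],[0.47,0.02,0.027,0.62,-0.009,-0.001,-0.006],[0.47,0.02,0.027,0.62,-0.009,-0.001,-0.006],[0.19,0.02,0.027,0.62,-0.009,-0.001,-0.006],[0.19,0.02,0.027,0.62,-0.009,-0.001,-0.006],[0.19,0.02,0.027,0.62,-0.009,-0.001,-0.006]],
])

```text
time: 18.12
tool_pos: [0.4454, 0.3052, 0.3661]
ee_rot: [2.875, -0.459, 2.115]
wrist_force: [-0.1, -0.1, -0.0]
width: 0.0276
```

Run:
```python
from h import *
from bench import robot
step(*kp(2.05,.01)); p0,R0,o=cur(); print(o['width'])
im,d=robot.snapshot('wrist');cv2.imwrite('pics/w22.png',im[:,:,::-1])
p,R=kp(2.05,.01)
for b in np.arange(1,9)*.12: print(inc(p,R,*kp(2.05-b,.01)))
```

```text
t 18.12 pos [0.4454 0.3052 0.3661] rpy [ 2.875 -0.459  2.115] inc [-0.004, -0.009, 0.026, 0.003, -0.0, 0.002] scale 1.0 rows 0.1
0.027562045638383707
[-0.002, 0.041, -0.0, -0.0, 0.0, 0.076]
[-0.01, 0.081, -0.0, 0.0, -0.0, 0.153]
[-0.022, 0.12, -0.0, 0.0, -0.0, 0.229]
[-0.038, 0.157, -0.0, 0.0, -0.0, 0.306]
[-0.059, 0.192, -0.0, 0.0, 0.0, 0.382]
[-0.084, 0.224, -0.0, 0.0, -0.0, 0.458]
[-0.113, 0.253, -0.0, 0.0, -0.0, 0.535]
[-0.145, 0.279, -0.0, 0.0, -0.0, 0.611]
```

View pics/w22.png

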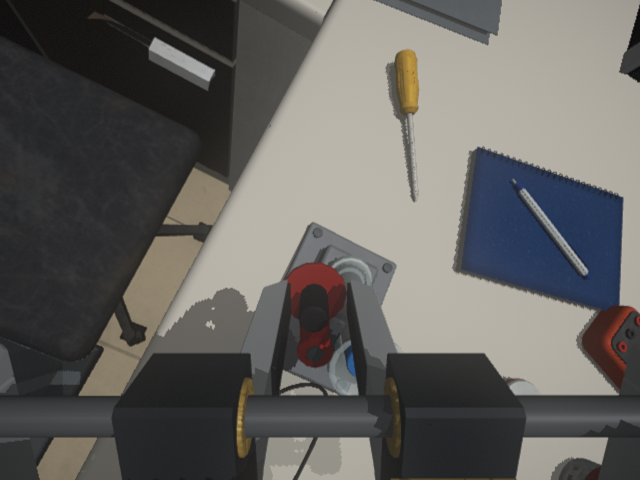

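Emit:
move_arm([
  [[0.19,-0.002,0.041,0,0,0,0.076],[0.19,-0.01,0.081,0,0,0,0.153],[0.19,-0.022,0.12,0,0,0,0.229],[0.19,-0.038,0.157,0,0,0,0.306],[0.19,-0.059,0.192,0,0,0,0.382],[0.19,-0.084,0.224,0,0,0,0.458],[0.19,-0.113,0.253,0,0,0,0.535],[0.19,-0.145,0.279,0,0,0,0.611]],
])

```text
time: 18.83
tool_pos: [0.4767, 0.3052, 0.3657]
ee_rot: [-2.88, -0.461, 1.025]
wrist_force: [-2.3, -0.3, 0.4]
width: 0.0181
```

Run:
```python
from h import *
step(*kp(1.09,.01)); print(cur()[2]['joint_positions'],cur()[2]['wrist_force'])
step(*kp(0.13,.01))
```

```text
t 18.83 pos [0.4767 0.3052 0.3657] rpy [-2.88  -0.461  1.025] inc [-0.008, -0.001, 0.023, 0.001, -0.002, -0.001] scale 1.0 rows 0.1
[0.34129706 0.05905582 1.51846924 0.4998715  1.39408948 0.77802553] [-2.25979437 -0.25460633  0.41063076]
t 18.83 pos [0.4767 0.3052 0.3657] rpy [-2.88  -0.461  1.025] inc [-0.152, 0.278, 0.023, -0.0, -0.002, 0.61] scale 1.0 rows 7.7
```

Emit:
move_arm([
  [[0.19,-0.002,0.041,0,0,0,0.076],[0.19,-0.01,0.081,0,0,0,0.153],[0.19,-0.022,0.12,0,0,0,0.229],[0.19,-0.038,0.157,0,0,0,0.306],[0.19,-0.059,0.192,0,0,0,0.382],[0.19,-0.084,0.224,0,0,0,0.458],[0.19,-0.113,0.253,0,0,0,0.535],[0.19,-0.145,0.279,0,0,0,0.611]],
])

```text
time: 19.5
tool_pos: [0.4951, 0.2831, 0.3533]
ee_rot: [-2.619, -0.068, 0.109]
wrist_force: [1.3, 1.2, -0.0]
width: 0.0179
```

Run:
```python
from h import *
step(*kp(0.13,.01)); print(cur()[2]['wrist_force'])
step(*kp(-0.06,.01))
```

```text
t 19.5 pos [0.4951 0.2831 0.3533] rpy [-2.619 -0.068  0.109] inc [-0.01, 0.008, 0.025, -0.002, -0.003, -0.001] scale 1.0 rows 0.1
[ 1.29813079  1.18770629 -0.03316536]
t 19.5 pos [0.4951 0.2831 0.3533] rpy [-2.619 -0.068  0.109] inc [-0.016, 0.073, 0.025, -0.002, -0.003, 0.12] scale 1.0 rows 1.5
```

Emit:
move_arm([
  [[0.19,-0.008,0.03,0,0,0,0.06],[0.19,-0.016,0.06,0,0,0,0.12],[0.19,-0.016,0.075,0,0,0,0.12],[0.19,-0.016,0.075,0,0,0,0.12]],
])

```text
time: 19.83
tool_pos: [0.4944, 0.2762, 0.349]
ee_rot: [-2.617, 0.023, -0.047]
wrist_force: [-0.3, 1.6, 0.1]
width: 0.0177
```

Run:
```python
from h import *
from bench import robot
step(*kp(-0.06,.01)); print(cur()[2]['wrist_force'])
p=robot.camera_params('wrist'); im,d=robot.snapshot('wrist');cv2.imwrite('pics/w23.png',im[:,:,::-1])
```

```text
t 19.83 pos [0.4944 0.2762 0.349 ] rpy [-2.617  0.023 -0.047] inc [0.0, -0.007, 0.022, -0.001, -0.002, 0.005] scale 1.0 rows 0.1
[-0.31040768  1.58778645  0.11367897]
```

View pics/w23.png

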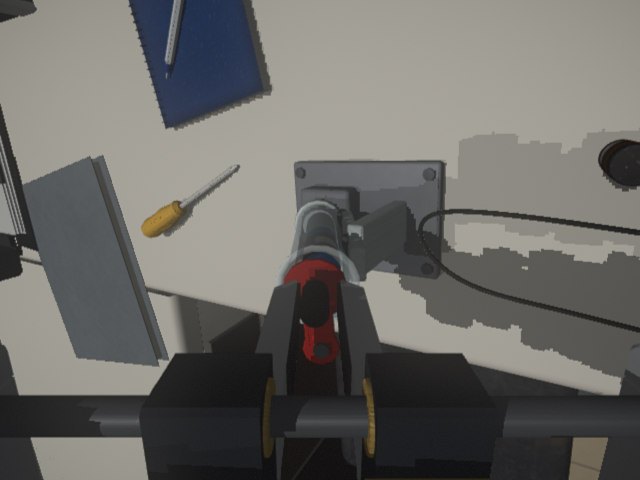

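Emit:
move_arm([
  [[0.19,0,0.02,0,0,0,0],[0.19,0,0.035,0,0,0,0],[0.19,0,0.035,0,0,0,0]],
])

```text
time: 20.13
tool_pos: [0.494, 0.2745, 0.3475]
ee_rot: [-2.613, 0.024, -0.047]
wrist_force: [1.5, 5.6, 3.1]
width: 0.0176
```

Emit:
move_arm([
  [[0.3,0,-0.02,0,0,0,0],[0.4,0,-0.02,0,0,0,0],[0.4,0,-0.02,0,0,0,0],[0.4,0,-0.02,-0.3,0,0,0],[0.4,0,-0.02,-0.7,0,0,0],[0.4,0,-0.02,-1,0,0,0],[0.4,0,-0.02,-1,0,0,0],[0.4,0,-0.02,-1,0,0,0]],
])

```text
time: 20.8
tool_pos: [0.494, 0.2245, 0.4354]
ee_rot: [-2.617, 0.023, -0.049]
wrist_force: [-0.1, 0.2, -0.4]
width: 0.0371
```

```bash
python3 - <<'E'
from h import *
from bench import robot
import pickle
print(cur()[2]['wrist_force'])
p=robot.camera_params('wrist'); im,d=robot.snapshot('wrist');cv2.imwrite('pics/w24.png',im[:,:,::-1])
pickle.dump((p,im,d),open('pics/w24.pkl','wb'))
for n in ['scene','top']:
    q,_=robot.snapshot(n); q=q[:,:,::-1]; 
    if n=='top': 
        pt=robot.camera_params('top')
        for c,s in blobs(q.copy(),'dark')[0]:
            if abs(c[0]-320)<8 and abs(c[1]-219)<8: print('dark',c,onz(pt,*c,.062))
    q=q[190:380,200:400] if n=='scene' else q[180:300,180:460]
    cv2.imwrite(f'pics/{n}24.png',cv2.resize(q,None,fx=2.8,fy=2.8,interpolation=cv2.INTER_CUBIC))
E
python3 k.py pics/w24.pkl | grep -v '^('
```

```text
[-0.13883724  0.19558737 -0.41748951]
[([313.9, 248.2], [294, 217, 43, 73, 1249])]
normal [-0.00192524 -0.49267875  0.87020914] tilt 29.51704823832652 res 0.0007232946183432131 530 az -90.22389406705125
plane pt [0.50015872 0.38307387 0.17101022]
y range [-18.78299809 -11.12572061] [13.2577742  22.65426275]
disc r17 [ -0.05459343 -10.7034254 ] free [7.92639413 2.12412178 4.90450838] 14 3.504512412242473k.py:35: RuntimeWarning: Mean of empty slice.
  return least_squares(f,[S[:,0].mean(),S[:,1].mean(),10],loss='soft_l1',f_scale=.5)
  ret = ret.dtype.type(ret / rcount)
Traceback (most recent call last):
  File "k.py", line 40, in <module>
    S2=Q[Q[:,1]>24]; print('hinge end',circ(S2).x)
                                       ~~~~^^^^
  File "k.py", line 35, in circ
    return least_squares(f,[S[:,0].mean(),S[:,1].mean(),10],loss='soft_l1',f_scale=.5)
ValueError: Initial guess is outside of provided bounds
```

View pics/w24.png

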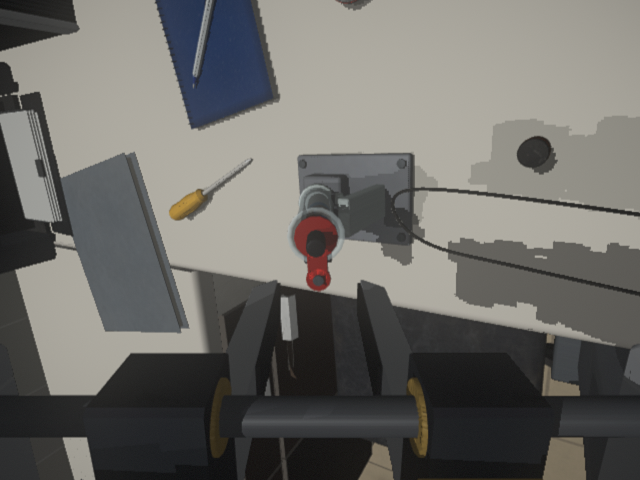

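View pics/scene24.png

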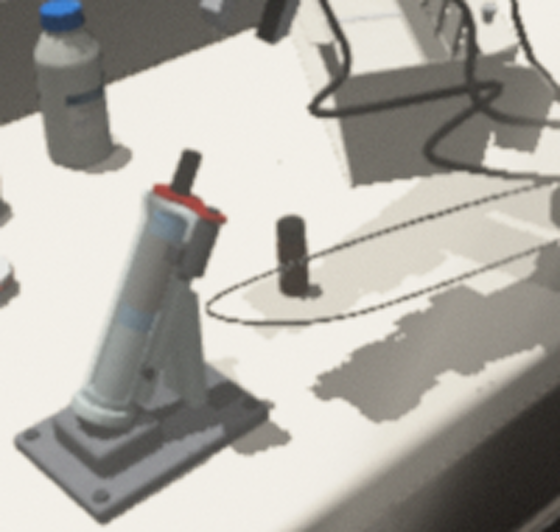

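View pics/top24.png

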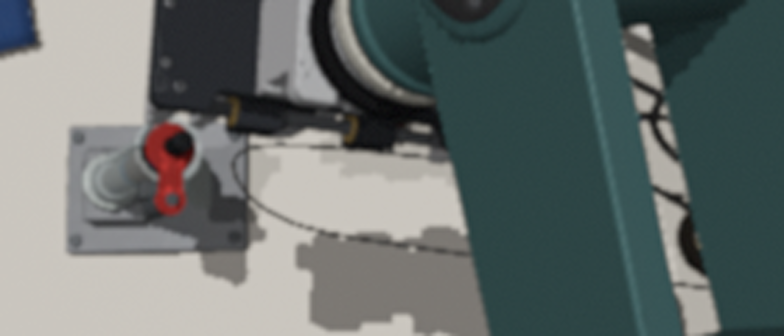

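View pics/rect.png

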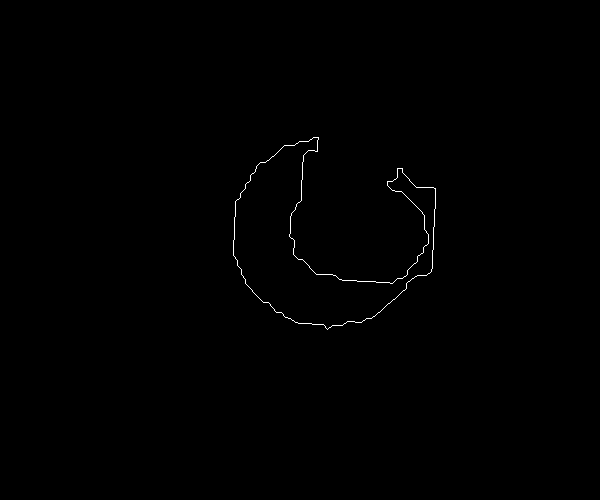

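Run:
```python
from bench import robot
print(robot.close_job(), robot.get_obs()['time'])
```

```text
the job is handed in; nothing more can be done
the job is handed in; nothing more can be done
```

The job is done and handed in at about 21 s of the 70 s allowed; handing in reports no verdict.

**What I did**
- I swung the keeper open to about 2.05 rad, with the knob loosely between the jaws.
- I let the white vial slide into the tube cap up, then the amber blue-capped vial the same way.
- I swung the keeper back until the wrist force rose to about 6 N at its stop, then backed the gripper about 100 mm clear.

**Last checks**
- **Vials:** the last scene picture shows both blue caps in the tube, one about half-way up and one just below the mouth.
- **Keeper:** its disc sits over the mouth. I measured its centre about 3 mm beyond the closed position I had estimated, on the closed side. The keeper can't pass its stop, so I put this down to an error in my hinge estimate.
- **Contact:** the wrist force was about 0.5 N after backing off.
- **Black-capped vial:** it still stands in place by eye, but my colour-mask check of its position found nothing because the arm hid it from the top camera.
- **Roll of tape:** it was partly hidden in the last top view and I did not measure it again. The gripper did not go down over it.

**One problem:** the amber vial tilted about 5° in the grip. I corrected this before inserting it by turning and shifting the tool, and it went in with only about 1–2 N on the wrist.

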